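Inspect a stone setting under a loupe held at the focal pointer

TASK

Pick the square stone setting out of the sorting tray and set it down gently, stone up, in the middle of the round rubber pad on the inspection stand. Then pick up the loupe and hold its lens level, straight above the setting and at the same height as the pointer on the stand's post; the program finishes while still holding the loupe steady there. Do not shift the pointer or disturb the other things on the bench.

Things in the scene. Friction and masses are not known exactly. Their poses are not given: they have to be found in the camera images.
- square_center (a point): the square setting: a steel block 34 x 34 mm, 14 mm tall, with a 26 mm wide, 6 mm high green domed stone on top (20 mm tall in all, about 45 g); it lies stone up on the floor of the tray, at any yaw. This point is on its middle axis, 10 mm above its underside; x and y run along the sides of the square, z up through the stone. The only square piece in the tray.
- tray: fixed open wooden sorting tray, 175 x 225 x 20 mm outside (x, y, z), walls and floor 5 mm thick; origin at the centre of its underside, z up. Five steel settings lie in it some 75 mm apart, their centres at least 40 mm from the walls.
- pad_center (a point): middle of the top of the round black rubber pad (60 mm across, top 9 mm above the table) on the fixed inspection stand, a grey plate 190 x 80 mm, 8 mm thick. x points along the plate to the post, z up. The post is 11 mm thick and rises to 158 mm above the table, 95 mm from this point along x (the plate reaches 50 mm to the other side of this point).
- pointer_tip (a point): tip of the pointer, a small flat horizontal tongue (10 mm wide, 3 mm thick) on a dark collar of 20 mm diameter that clamps by friction (about 4 N) on the stand's post; the tip lies 73 mm from the pad's middle axis, on the pad's side of the post. Its height (60 to 110 mm above the table, different each time) marks the height at which the middle of the loupe's lens must be held.
- lens_center (a point): centre of the loupe's clear lens, half-way through its thickness. The lens sits in a steel ring of 64 mm outer diameter, 12 mm thick; lying flat on the table this point is 6 mm up. z is the lens's axis (up as it lies); x points away from the handle.
- handle_center (a point): middle of the loupe's straight black handle: 92 mm long, 14 mm wide, 16 mm tall, underside flush with the underside of the lens ring. It lies flat on the table, so this point is 8 mm up. x runs along the handle towards the lens, whose centre is 75 mm away; z up. The loupe weighs about 90 g and balances about 20 mm from here towards the lens.
- round: bystander in the tray: round steel setting, 36 mm across, 14 mm tall, with a green domed stone; origin under its centre
- small: bystander in the tray: small round steel setting, 20 mm across, 12 mm tall; origin under its centre
- oblong: bystander in the tray: oblong steel setting, 46 x 16 x 12 mm, with three small stones; origin under its centre, long along x
- hoop: bystander in the tray: open steel hoop, 34 mm outside, 22 mm inside, 10 mm tall; origin under its centre
- jar: bystander on the table: lidded glass jar, 68 mm across, 85 mm tall; origin under its centre
- vial: bystander on the table: glass vial with steel cap, 28 mm across, 60 mm tall; origin under its centre
- dish: bystander on the table: round glass dish of beads, 72 mm across, 18 mm tall; origin under its centre
- forceps: bystander on the table: steel forceps lying flat, 155 mm long, 62 mm wide, 7 mm tall, tips to x; origin under their middle

How it is judged:
On the way, in this order (a step that is already met when the one before it is completed fails the run):
1. the square setting has been set on the pad, stone up, and let go (horizontal distance between square_center and pad_center below 0.01 m and z of square_center in the frame of pad_center between 0.007 and 0.013 m and angle between square_center's own z axis and vertical below 0.15 rad and contact force between square and the fingers below 0.05 N and linear speed of square below 0.03 m/s), for 0.2 s.
2. the loupe has been lifted off the table in the fingers (height (world z) of lens_center above 0.03 m and contact force between loupe and the fingers above 0.5 N and contact force between loupe and stand below 0.05 N and contact force between loupe and square below 0.05 N and contact force between loupe and tray below 0.05 N), for 0.2 s.
At the end, for the whole second after the job is handed in: Square setting stone up on the pad, centre within 10 mm of its middle, fingers off it. Loupe held by the fingers alone, touching neither stand, setting nor tray, at rest, lens up and level within 0.12 rad, its centre within 10 mm sideways of the setting and 7 mm of the pointer height (all of step 1 and contact force between loupe and stand below 0.05 N and contact force between loupe and square below 0.05 N and contact force between loupe and tray below 0.05 N and horizontal distance between lens_center and square_center below 0.01 m and z of lens_center in the frame of pointer_tip between -0.007 and 0.007 m and angle between lens_center's own z axis and vertical below 0.12 rad and contact force between loupe and the fingers above 0.5 N and linear speed of loupe below 0.02 m/s and angular speed of loupe below 0.15 rad/s); the arm keeps its last pose, push and grip.
It fails at once if the pointer was shifted on its post by more than 4 mm (distance of pointer_tip from where it was at the start of the episode above 0.004 m).
It fails at once if the setting was dropped (falling free of the fingers faster than 0.5 m/s) (linear speed of square above 0.5 m/s and contact force between square and the fingers below 0.01 N).
It fails at once if a bystander was moved by more than 30 mm (distance of any of round, small, oblong, hoop, jar, vial, dish, forceps from where it was at the start of the episode above 0.03 m).
It also fails if it takes over 54 s, if anything falls off the work surface, if the arm or the gripper's body presses on something with over 40 N, if the wrist force passes 120 N, or if a joint passes its speed limit or range.

ROBOT

A 6-joint arm with a two-finger parallel gripper is mounted at the origin on the work surface. World frame = base frame: x ahead of the robot, y to its left, z up, the work surface at z = 0. Lengths are in m, angles in rad, forces in N, time in s.
With the tool pointing down it reaches from about 0.4 to 0.825 m from the base axis. Payload 7 kg.
Tool frame: the origin (TCP) lies at the centre of the arm's flange, where the gripper is bolted on; the fingertips stand 178 mm ahead of it and the grasp point (between the pads) lies 159 mm ahead of it; x points along the fingers, z is the direction in which the jaws open and shut, and the axes are right-handed (so a half turn about x gives the same grasp; the last joint's range is limited). The gripper opens to 88 mm and grips with 3 to 60 N. Pads are 19 mm wide; open, the fingers measure 130 mm over their backs; the gripper's body (78 mm by 193 mm) begins 47 mm behind the grasp point.
Start: joints at [1.424, 0.359, 0.012, 0, -1.224, -0.288], TCP at [0.284, 0.612, 0.405] pointing down, gripper open.
Joint ranges: [-3.07, 3.07], [-1.43, 2.12], [-1.02, 1.25], [-3.03, 1.67], [-3.05, -0], [-3.03, 3.03]. Speed limits (rad/s): [2.39, 2.39, 3.01, 3.14, 3.14, 3.14].

INTERFACE

Orientations are given as [roll, pitch, yaw] about the fixed x, y, z axes, in that order (R = Rz(yaw) Ry(pitch) Rx(roll)).
In Python, from station import telemetry, optics, job_done, finder gives the robot as it stands.
- The arm moves only by the tool play_rows, never from a script. Its argument "steps" is a list of rows, each an object of numbers: "gripper": the opening, from 0 (shut) to 1 (fully open); "tx", "ty", "tz": the shift along the tool's x, y, z in units of 25 mm (1.0 is 25 mm); "ax", "ay", "az": the turn, a rotation vector about the tool's x, y, z in units of 6 degrees (1.0 is 6 degrees). In form: [{"gripper": .., "tx": .., "ty": .., "tz": .., "ax": .., "ay": .., "az": ..}, ...]. A call has 1 to 20 rows; each row shifts and turns the commanded pose from where the row before left it, along the tool's axes as they then stand; what a row does not reach is not made up. A row lasts 1/12 s, in which the tool goes at most 41.7 mm and 7.16 degrees, less where a joint would pass 70% of its speed; a pose out of reach is approached as far as the arm can. A call is refused whole if a number of a shift passes 1 or a number of a turn 1, either way. A call with a gripper value outside its range is refused whole. The fingers move at their own pace and stop on an object; "newtons" is the grip in N (left out, the last holds). Time passes only in rows, so rows that do not move let the fingers close. It gives the time, the measured TCP pose, the force and the opening at its end, in the units of the state.
- telemetry.get_state(): the state, without advancing time (a new reading comes with each control period).
- optics.grab_frame(name): name is "side" or "top" or "wrist"; returns the picture (480x640x3 uint8, red, green, blue); there is no depth.
- optics.calibration(name): a dict with "fx", "fy", "cx", "cy" (pixels), "T" (4x4, takes a point from camera to world coordinates); the wrist camera has in their place "mount" (4x4, takes a point from camera to tool coordinates, whose origin is the TCP and whose axes are the tool frame's). Camera axes: x right, y down, z forward; pixel columns grow to the right and rows downward; lengths in m; the calibration is good to about 2 mm. A picture is of the moment at which its call begins: read the wrist's pose just before it. calibration takes no time and is no camera call.
- job_done(): hands the job in, once; it reports no verdict.
Trained networks look in the newest picture that a camera, given by its name, has taken for a name from the list of things; names that differ only in an ending like _2 or _b are one class to them, and where a whole thing is asked for, a point or a joint stands for the part that bears it (a point fixed in the world has none). Each returns a list of dicts, best first, with "confidence" (0 to 1); they miss things now and then, are a little off and sometimes report something else, mostly with a low value. They report only what shows in the picture. A call takes as long as a camera call.
- finder.look_for(query, camera): "extent" ([left, top, right, bottom] in pixels, round what is visible of it).
- finder.silhouettes(query, camera): "pixels" (480x640 bool, what is visible of it) and "extent" ([left, top, right, bottom] in pixels, round what is visible of it).
- finder.pinpoint(query, camera): "location" ([row, column] in pixels: a listed point, or the origin of a listed thing).
The state is a dict: "t": time; "q": joint angles; "qd": joint speeds; "joint_efforts": joint torques, N m; "eef_pos": TCP position; "ee_rot": TCP orientation; "force": force on the tool from outside, world axes, zero at the start; "moment": the same for the moment, N m; "width": finger opening in m.
Only numpy, scipy, OpenCV 4.12 (cv2) and the standard library are available. Lean on these libraries where they do the work, as an engineer would, in place of code of your own. Each camera call takes 0.05 s, during which the arm holds its last target.

## Working session

There is one attempt and no reset: what is moved stays moved. The work goes in short steps, Python scripts to look and compute and a tool call to move; the robot and the scene stay as the last step left them, time stands still between calls to the robot, and variables do not carry over. Pictures are saved under pics/ and viewed, and the job is handed in when it is done.

Besides the shell and the picture viewer there is one more tool, called after "Call:" by a JSON object that holds its "op" and its "data". play_rows: Moves the arm, as the interface text tells. Its arguments: {"type":"object","properties":{"steps":{"type":"array"},"newtons":{"type":"number"}},"required":["steps"]}

```bash
mkdir -p pics; ls
cat > h.py <<'E'
import numpy as np, cv2
from station import telemetry, optics, job_done, finder
from scipy.spatial.transform import Rotation as R
def grab(n,f=None):
    s=telemetry.get_state(); im=optics.grab_frame(n)
    if f: cv2.imwrite('pics/'+f,im[:,:,::-1])
    return s,im
def campose(n,s=None):
    c=optics.calibration(n); K=np.array([[c['fx'],0,c['cx']],[0,c['fy'],c['cy']],[0,0,1]])
    if 'T' in c: T=np.array(c['T'])
    else:
        W=np.eye(4); W[:3,:3]=R.from_euler('xyz',s['ee_rot']).as_matrix(); W[:3,3]=s['eef_pos']; T=W@np.array(c['mount'])
    return K,T
def onplane(n,uv,z,s=None):
    K,T=campose(n,s); d=T[:3,:3]@np.linalg.inv(K)@np.array([uv[0],uv[1],1.]); o=T[:3,3]
    return o+d*(z-o[2])/d[2]
def proj(n,p,s=None):
    K,T=campose(n,s); q=K@(T[:3,:3].T@(np.array(p)-T[:3,3])); return q[:2]/q[2]
E
python3 - <<'E'
from h import *
for n in ('top','side','wrist'):
    s,im=grab(n,n+'0.png'); K,T=campose(n,s); print(n,K[0,0],T.round(3).tolist())
print({k:np.round(v,3).tolist() for k,v in s.items()})
print(optics.calibration('wrist')['mount'])
for q in ['square_center','pad_center','pointer_tip','lens_center','handle_center']:
    for n in ('top','side'):
        r=finder.pinpoint(q,n)
        print(q,n,[(np.round(d['location'],1).tolist(),round(d['confidence'],2)) for d in r[:3]])
E
```

```text
pics
top 440.1289388695917 [[-0.017, -0.994, 0.108, 0.464], [-0.999, 0.02, 0.03, -0.028], [-0.032, -0.108, -0.994, 1.087], [0.0, 0.0, 0.0, 1.0]]
side 466.68907143998644 [[0.073, -0.544, 0.836, -0.125], [-0.997, -0.043, 0.06, -0.08], [0.003, -0.838, -0.546, 0.563], [0.0, 0.0, 0.0, 1.0]]
wrist 431.35211520835446 [[-0.421, -0.865, -0.273, 0.358], [-0.907, 0.402, 0.127, 0.577], [-0.0, 0.301, -0.954, 0.384], [0.0, 0.0, 0.0, 1.0]]
{'t': 0.1, 'q': [1.424, 0.359, 0.011, -0.0, -1.224, -0.288], 'qd': [0.0, -0.002, 0.001, 0.001, -0.002, -0.0], 'joint_efforts': [-0.002, -58.416, 29.375, 7.016, 0.01, -0.0], 'eef_pos': [0.284, 0.612, 0.404], 'ee_rot': [0.1, 1.569, -1.906], 'force': [-0.283, -0.469, -0.011], 'moment': [-0.004, -0.013, -0.034], 'width': 0.087}
[[ 1.56394519e-03 -3.01094006e-01  9.53593180e-01  1.99037258e-02]
 [-1.01596775e-04 -9.53594390e-01 -3.01094221e-01  8.13505489e-02]
 [ 9.99998772e-01  3.74012865e-04 -1.52195953e-03  5.32505553e-04]
 [ 0.00000000e+00  0.00000000e+00  0.00000000e+00  1.00000000e+00]]
square_center top [([315.8, 205.7], 0.73)]
square_center side [([319.0, 113.9], 0.9)]
pad_center top [([270.5, 331.9], 0.84), ([320.6, 358.6], 0.18)]
pad_center side [([292.6, 301.0], 0.87), ([346.1, 331.9], 0.56)]
pointer_tip top [([237.2, 332.8], 0.5)]
pointer_tip side [([236.5, 309.3], 0.55), ([324.3, 462.5], 0.49)]
lens_center top [([273.1, 470.2], 0.55)]
lens_center side [([308.5, 489.7], 0.71), ([344.9, 334.4], 0.52)]
handle_center top [([293.2, 443.1], 0.61)]
handle_center side [([322.3, 462.7], 0.74)]
```

View pics/top0.png

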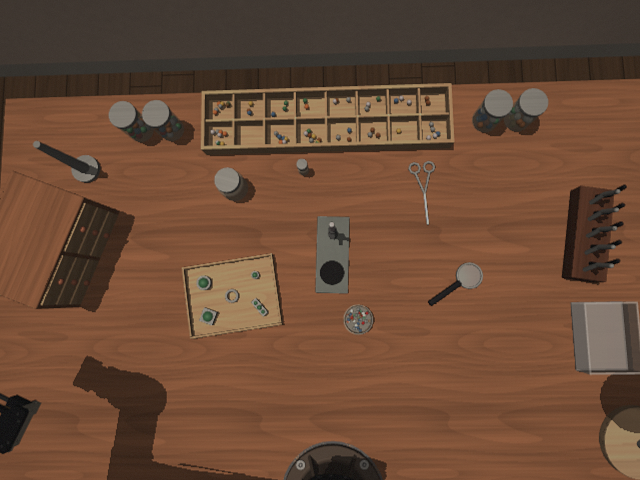

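View pics/side0.png

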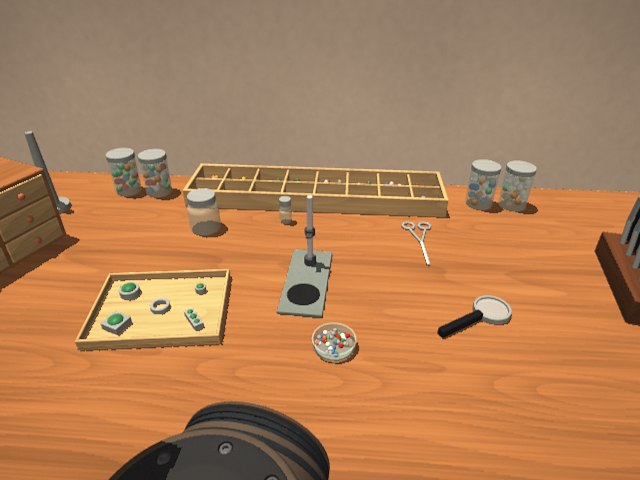

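Run:
```python
from h import *
P=lambda n,rc,z:print(n,rc,onplane(n,(rc[1],rc[0]),z).round(4))
P('top',(315.8,205.7),.015);P('side',(319,113.9),.015)
P('top',(270.5,331.9),.009);P('side',(292.6,301),.009)
P('top',(273.1,470.2),.006);P('side',(308.5,489.7),.006)
P('top',(293.2,443.1),.008);P('side',(322.3,462.7),.008)
def tri(a,b):
    A=[];B=[]
    M=np.zeros((3,3));v=np.zeros(3)
    for n,rc in (('top',a),('side',b)):
        K,T=campose(n);d=T[:3,:3]@np.linalg.inv(K)@np.array([rc[1],rc[0],1.]);d/=np.linalg.norm(d)
        p=np.eye(3)-np.outer(d,d);M+=p;v+=p@T[:3,3]
    return np.linalg.solve(M,v)
print(tri((237.2,332.8),(236.5,309.3)))
s=None
im=cv2.imread('pics/top0.png')
cv2.imwrite('pics/topz.png',cv2.resize(im[200:360,160:320],None,fx=5,fy=3.75 and 5,interpolation=cv2.INTER_CUBIC)[:600])
im=cv2.imread('pics/side0.png')
cv2.imwrite('pics/sidez.png',cv2.resize(im[140:320,250:390],None,fx=3.3,fy=3.3,interpolation=cv2.INTER_CUBIC)[:600])
```

```text
top (315.8, 205.7) [0.4237 0.3004 0.015 ]
side (319, 113.9) [0.4244 0.3017 0.015 ]
top (270.5, 331.9) [ 0.5285 -0.0085  0.009 ]
side (292.6, 301) [ 0.5229 -0.0024  0.009 ]
top (273.1, 470.2) [ 0.5159 -0.3446  0.006 ]
side (308.5, 489.7) [ 0.5095 -0.3365  0.006 ]
top (293.2, 443.1) [ 0.4685 -0.2766  0.008 ]
side (322.3, 462.7) [ 0.4689 -0.2821  0.008 ]
[ 0.60095853 -0.01215562  0.08031873]
```

Top: square at (206,316), tray lower-left; stand at (333,255), its pad at (332,271); loupe lens (470,275), handle to lower left. Side: square (115,321), loupe (490,309). Zooming in on details.

View pics/sidez.png

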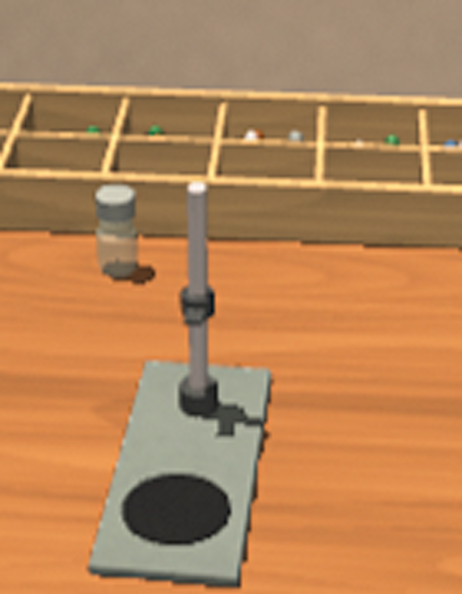

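View pics/topz.png

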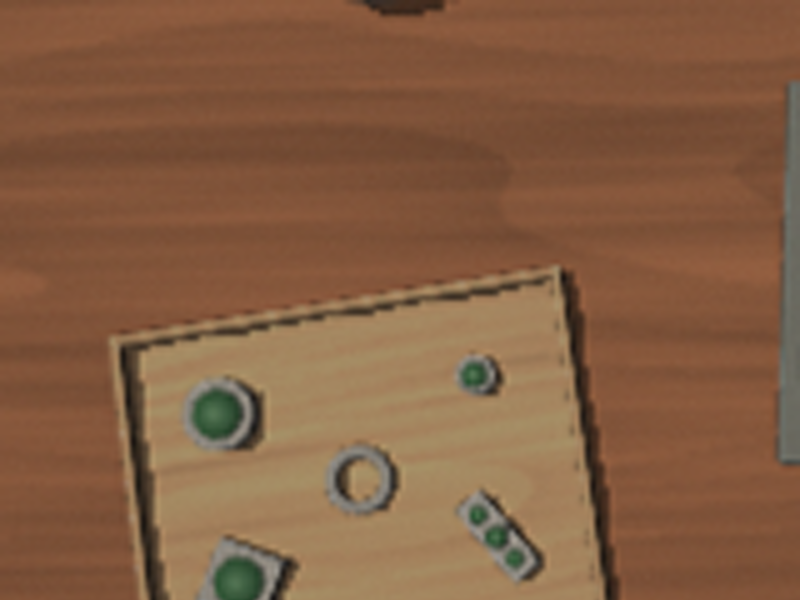

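View pics/wrist0.png

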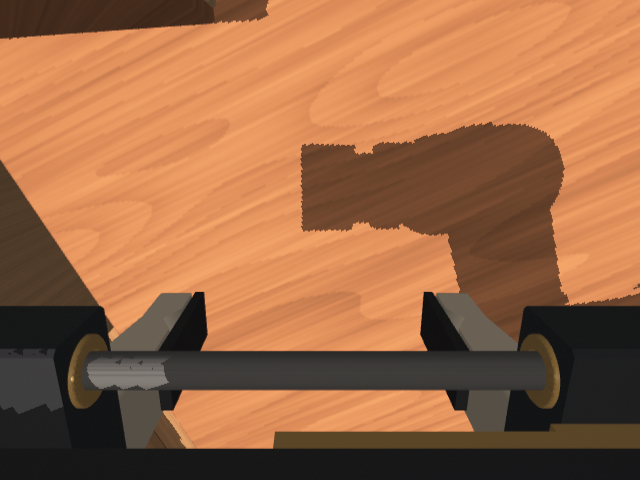

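The side zoom shows the collar with a short tongue facing the pad, and the wrist view shows only table. I need the square's yaw and the tray clearance before picking a jaw direction.

```bash
cat >> h.py <<'E'
def rel(tgt,a_deg,s=None):
    """units to go from current pose to TCP target with tool down and jaw yaw a"""
    s=s or telemetry.get_state(); W=R.from_euler('xyz',s['ee_rot']).as_matrix()
    d=W.T@(np.array(tgt)-s['eef_pos'])/.025
    a=np.deg2rad(a_deg); z=np.array([np.cos(a),np.sin(a),0]);x=np.array([0,0,-1.]);Rt=np.stack([x,np.cross(z,x),z],1)
    rv=R.from_matrix(W.T@Rt).as_rotvec(degrees=True)/6
    zz=W[:,2]; print('now',np.round(s['eef_pos'],4),'jaw',np.rad2deg(np.arctan2(zz[1],zz[0])).round(2),'tilt',np.rad2deg(np.arccos(-W[2,0])).round(2))
    print('shift units(tool)',d.round(3),'turn units',rv.round(3))
E
python3 - <<'E'
from h import *
grab('top')
for q,z in (('square_center',.019),('tray',.02),('round',.019),('oblong',.017),('hoop',.015),('small',.017)):
    r=finder.silhouettes(q,'top')
    if not r: print(q,'none');continue
    m=r[0]['pixels'].astype(np.uint8); c=cv2.findContours(m,0,2)[0]; c=max(c,key=cv2.contourArea)[:,0,:]
    w=np.array([onplane('top',p,z)[:2] for p in c],np.float32)
    b=cv2.minAreaRect(w); print(q,r[0]['confidence'],np.round(b[0],4),np.round(b[1],4),b[2])
    if q=='tray': print(cv2.boxPoints(b))
rel([.424,.301,.40],69)
E
```

```text
square_center 0.59 [0.4244 0.2926] [0.0385 0.0378] 66.6101303100586
tray 0.79 [0.4732 0.2366] [0.177 0.229] 7.1576385498046875
[[0.37111112 0.33920646]
 [0.39964166 0.11201324]
 [0.5752522  0.13406613]
 [0.5467217  0.36125934]]
round 0.71 [0.5069 0.3033] [0.0323 0.0317] 88.98515319824219
oblong none
hoop 0.65 [0.474  0.2363] [0.0268 0.0295] 0.2696678340435028
small 0.57 [0.5218 0.1795] [0.0198 0.0171] 88.94365692138672
now [0.2843 0.6122 0.4047] jaw -114.91 tilt 0.0
shift units(tool) [ 0.187 10.31   8.935] turn units [29.348 -0.    -0.   ]
```

Call:
{"op": "play_rows", "data": {"steps": [{"gripper": 0.5,"ty": 0.94,"tz": 0.81},{"gripper": 0.5,"ty": 0.94,"tz": 0.81},{"gripper": 0.5,"ty": 0.94,"tz": 0.81},{"gripper": 0.5,"ty": 0.94,"tz": 0.81},{"gripper": 0.5,"ty": 0.94,"tz": 0.81},{"gripper": 0.5,"ty": 0.94,"tz": 0.81},{"gripper": 0.5,"ty": 0.94,"tz": 0.81},{"gripper": 0.5,"ty": 0.94,"tz": 0.81},{"gripper": 0.5,"ty": 0.94,"tz": 0.81},{"gripper": 0.5,"ty": 0.94,"tz": 0.81},{"gripper": 0.5,"ty": 0.94,"tz": 0.81}]}}

```text
invalid input
```

Call:
{"op": "play_rows", "data": {"steps": [{"gripper": 0.5,"ax": 0.95,"tx": 0.27},{"gripper": 0.5,"ax": 0.95,"tx": 0.27},{"gripper": 0.5,"ax": 0.95,"tx": 0.27},{"gripper": 0.5,"ax": 0.95,"tx": 0.27},{"gripper": 0.5,"ax": 0.95,"tx": 0.27},{"gripper": 0.5,"ax": 0.95,"tx": 0.27},{"gripper": 0.5,"ax": 0.95,"tx": 0.27},{"gripper": 0.5,"ax": 0.95,"tx": 0.27},{"gripper": 0.5,"ax": 0.95,"tx": 0.27},{"gripper": 0.5,"ax": 0.95,"tx": 0.27},{"gripper": 0.5,"ax": 0.95,"tx": 0.27},{"gripper": 0.5,"ax": 0.95,"tx": 0.27},{"gripper": 0.5,"ax": 0.95,"tx": 0.27},{"gripper": 0.5,"ax": 0.95,"tx": 0.27},{"gripper": 0.5,"ax": 0.95,"tx": 0.27},{"gripper": 0.5}]}}

```text
invalid input
```

Run:
```python
from h import *
s,im=grab('wrist','w1.png')
print(s['t'],s['q'],s['width'])
for d in finder.pinpoint('square_center','wrist')[:2]: print(d, onplane('wrist',d['location'][::-1],.015,s))
r=finder.silhouettes('square_center','wrist')[0]
m=r['pixels'].astype(np.uint8); c=max(cv2.findContours(m,0,2)[0],key=cv2.contourArea)[:,0,:]
w=np.array([onplane('wrist',p,.019,s)[:2] for p in c],np.float32)
print(r['confidence'],cv2.minAreaRect(w))
rel([.424,.301,.30],159,s)
```

```text
1.0 [ 1.42411541e+00  3.58587677e-01  1.19133784e-02  3.02323969e-06
 -1.22414076e+00 -2.88135214e-01] 0.08754065441497104Traceback (most recent call last):
  File "<stdin>", line 5, in <module>
IndexError: list index out of range
```

View pics/w1.png

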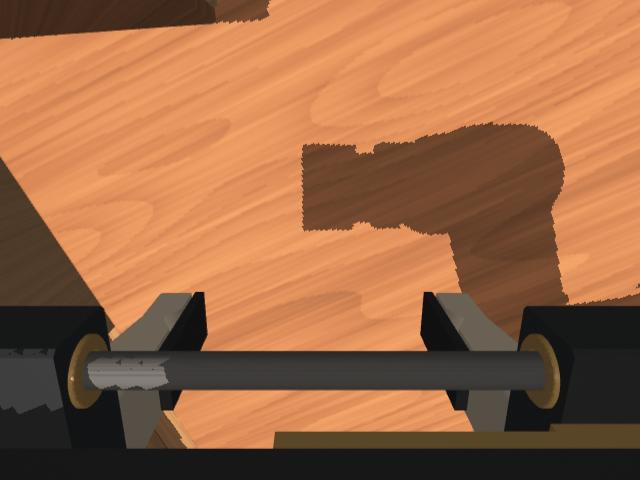

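The arm hasn't moved, and the picture shows the same view as before. Both calls were refused, so rows probably need all seven keys.

Call:
{"op": "play_rows", "data": {"steps": [{"gripper": 0.5,"tx": 0,"ty": 0.94,"tz": 0.81,"ax": 0,"ay": 0,"az": 0},{"gripper": 0.5,"tx": 0,"ty": 0.94,"tz": 0.81,"ax": 0,"ay": 0,"az": 0},{"gripper": 0.5,"tx": 0,"ty": 0.94,"tz": 0.81,"ax": 0,"ay": 0,"az": 0},{"gripper": 0.5,"tx": 0,"ty": 0.94,"tz": 0.81,"ax": 0,"ay": 0,"az": 0},{"gripper": 0.5,"tx": 0,"ty": 0.94,"tz": 0.81,"ax": 0,"ay": 0,"az": 0},{"gripper": 0.5,"tx": 0,"ty": 0.94,"tz": 0.81,"ax": 0,"ay": 0,"az": 0},{"gripper": 0.5,"tx": 0,"ty": 0.94,"tz": 0.81,"ax": 0,"ay": 0,"az": 0},{"gripper": 0.5,"tx": 0,"ty": 0.94,"tz": 0.81,"ax": 0,"ay": 0,"az": 0},{"gripper": 0.5,"tx": 0,"ty": 0.94,"tz": 0.81,"ax": 0,"ay": 0,"az": 0},{"gripper": 0.5,"tx": 0,"ty": 0.94,"tz": 0.81,"ax": 0,"ay": 0,"az": 0},{"gripper": 0.5,"tx": 0,"ty": 0.94,"tz": 0.81,"ax": 0,"ay": 0,"az": 0}]}}

```text
t: 2.07
eef_pos: [0.4253, 0.2998, 0.405]
ee_rot: [2.882, 1.57, 0.877]
force: [1.0, 0.1, -0.7]
width: 0.0441
```

Call:
{"op": "play_rows", "data": {"steps": [{"gripper": 0.5,"tx": 0.27,"ty": 0,"tz": 0,"ax": 0.95,"ay": 0,"az": 0},{"gripper": 0.5,"tx": 0.27,"ty": 0,"tz": 0,"ax": 0.95,"ay": 0,"az": 0},{"gripper": 0.5,"tx": 0.27,"ty": 0,"tz": 0,"ax": 0.95,"ay": 0,"az": 0},{"gripper": 0.5,"tx": 0.27,"ty": 0,"tz": 0,"ax": 0.95,"ay": 0,"az": 0},{"gripper": 0.5,"tx": 0.27,"ty": 0,"tz": 0,"ax": 0.95,"ay": 0,"az": 0},{"gripper": 0.5,"tx": 0.27,"ty": 0,"tz": 0,"ax": 0.95,"ay": 0,"az": 0},{"gripper": 0.5,"tx": 0.27,"ty": 0,"tz": 0,"ax": 0.95,"ay": 0,"az": 0},{"gripper": 0.5,"tx": 0.27,"ty": 0,"tz": 0,"ax": 0.95,"ay": 0,"az": 0},{"gripper": 0.5,"tx": 0.27,"ty": 0,"tz": 0,"ax": 0.95,"ay": 0,"az": 0},{"gripper": 0.5,"tx": 0.27,"ty": 0,"tz": 0,"ax": 0.95,"ay": 0,"az": 0},{"gripper": 0.5,"tx": 0.27,"ty": 0,"tz": 0,"ax": 0.95,"ay": 0,"az": 0},{"gripper": 0.5,"tx": 0.27,"ty": 0,"tz": 0,"ax": 0.95,"ay": 0,"az": 0},{"gripper": 0.5,"tx": 0.27,"ty": 0,"tz": 0,"ax": 0.95,"ay": 0,"az": 0},{"gripper": 0.5,"tx": 0.27,"ty": 0,"tz": 0,"ax": 0.95,"ay": 0,"az": 0},{"gripper": 0.5,"tx": 0.27,"ty": 0,"tz": 0,"ax": 0.95,"ay": 0,"az": 0},{"gripper": 0.5,"tx": 0,"ty": 0,"tz": 0,"ax": 0,"ay": 0,"az": 0}]}}

```text
t: 3.4
eef_pos: [0.4247, 0.3009, 0.3023]
ee_rot: [1.184, 1.569, -2.319]
force: [-0.5, -0.6, 0.7]
width: 0.0439
```

```bash
cat > sq.py <<'E'
from h import *
import sys
s,im=grab('wrist',sys.argv[1])
print(s['t'],s['q'],s['width'])
for d in finder.pinpoint('square_center','wrist')[:2]: print(d, onplane('wrist',d['location'][::-1],.015,s))
rr=finder.silhouettes('square_center','wrist')
if rr:
    r=rr[0]
    m=r['pixels'].astype(np.uint8); c=max(cv2.findContours(m,0,2)[0],key=cv2.contourArea)[:,0,:]
    w=np.array([onplane('wrist',p,.019,s)[:2] for p in c],np.float32)
    print(r['confidence'],cv2.minAreaRect(w))
rel([.424,.301,.30],159,s)
E
python3 sq.py w1.png
```

```text
3.4 [ 9.93745556e-01  1.99950915e-01 -4.65176856e-01 -3.98721660e-04
 -9.07489341e-01 -1.35448667e+00] 0.04392932736142888
{'location': [226.1, 316.0], 'confidence': 0.72} [0.42024302 0.29598555 0.015     ]
0.74 ((0.4196907579898834, 0.2942330241203308), (0.03623758256435394, 0.03463736176490784), 69.30384826660156)
now [0.4247 0.3009 0.3023] jaw 159.32 tilt 0.11
shift units(tool) [0.092 0.006 0.026] turn units [ 0.053  0.007 -0.016]
```

View pics/w1.png

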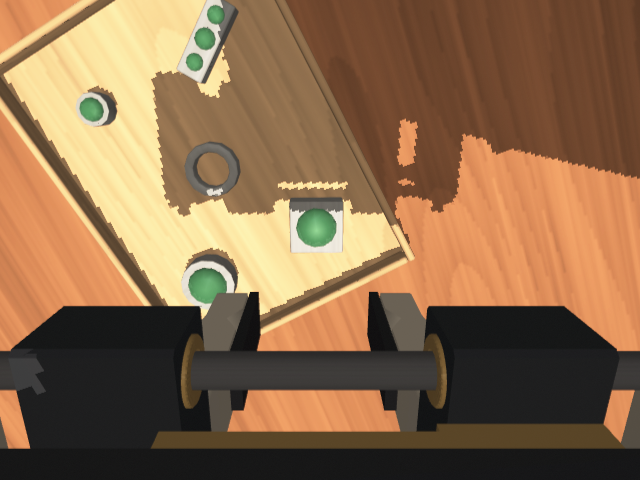

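Square is at (316,226) in the wrist picture, with sides parallel to the jaws and lateral centre matching the finger midline. Going lower for a second look.

Call:
{"op": "play_rows", "data": {"steps": [{"gripper": 0.5,"tx": 0.65,"ty": 0.03,"tz": 0,"ax": 0,"ay": 0,"az": 0},{"gripper": 0.5,"tx": 0.65,"ty": 0.03,"tz": 0,"ax": 0,"ay": 0,"az": 0},{"gripper": 0.5,"tx": 0.65,"ty": 0.03,"tz": 0,"ax": 0,"ay": 0,"az": 0},{"gripper": 0.5,"tx": 0.65,"ty": 0,"tz": 0,"ax": 0,"ay": 0,"az": 0},{"gripper": 0.5,"tx": 0,"ty": 0,"tz": 0,"ax": 0,"ay": 0,"az": 0},{"gripper": 0.5,"tx": 0,"ty": 0,"tz": 0,"ax": 0,"ay": 0,"az": 0}]}}

```text
t: 4.05
eef_pos: [0.4243, 0.2992, 0.2385]
ee_rot: [1.528, 1.57, -1.968]
force: [0.7, -0.5, -0.3]
width: 0.0435
```

```bash
python3 sq.py w2.png
python3 - <<'E'
from h import *
s=telemetry.get_state();W=R.from_euler('xyz',s['ee_rot']).as_matrix()
for x in (.159,.178):
  for z in (-.022,.022):
    for y in (-.0095,.0095): print(x,z,y,proj('wrist',s['eef_pos']+W@[x,y,z],s).round(0))
E
```

```text
4.05 [ 9.92713903e-01  2.79477385e-01 -5.39553842e-01  2.79281523e-04
 -7.52806785e-01 -1.34730287e+00] 0.04349213288789181
{'location': [262.1, 317.7], 'confidence': 0.68} [0.41984506 0.29511147 0.015     ]
0.81 ((0.41950592398643494, 0.29408159852027893), (0.03695540875196457, 0.03386848419904709), 69.69412231445312)
now [0.4243 0.2992 0.2385] jaw 159.7 tilt 0.06
shift units(tool) [-2.46  -0.062  0.035] turn units [ 0.116  0.    -0.01 ]
0.159 -0.022 -0.0095 [253. 361.]
0.159 -0.022 0.0095 [250. 315.]
0.159 0.022 -0.0095 [371. 361.]
0.159 0.022 0.0095 [373. 315.]
0.178 -0.022 -0.0095 [259. 334.]
0.178 -0.022 0.0095 [257. 292.]
0.178 0.022 -0.0095 [365. 334.]
0.178 0.022 0.0095 [367. 292.]
```

View pics/w2.png

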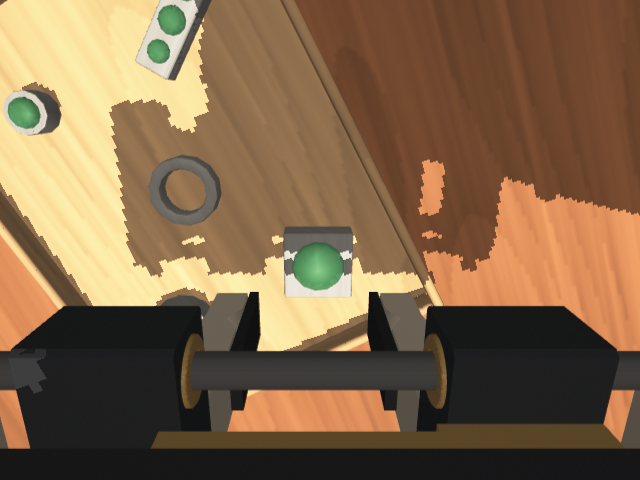

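Square now at (318,262), and the predicted fingertip pixels match the picture, so I trust the wrist offset. I'll nudge +y and +z, then descend and grip.

Call:
{"op": "play_rows", "data": {"steps": [{"gripper": 0.5,"tx": 0,"ty": 0.18,"tz": 0.08,"ax": 0,"ay": 0,"az": 0},{"gripper": 0.5,"tx": 0.4,"ty": 0,"tz": 0,"ax": 0,"ay": 0,"az": 0},{"gripper": 0.5,"tx": 0.4,"ty": 0,"tz": 0,"ax": 0,"ay": 0,"az": 0},{"gripper": 0.5,"tx": 0.4,"ty": 0,"tz": 0,"ax": 0,"ay": 0,"az": 0},{"gripper": 0.5,"tx": 0.4,"ty": 0,"tz": 0,"ax": 0,"ay": 0,"az": 0},{"gripper": 0.5,"tx": 0.4,"ty": 0,"tz": 0,"ax": 0,"ay": 0,"az": 0},{"gripper": 0.5,"tx": 0,"ty": 0,"tz": 0,"ax": 0,"ay": 0,"az": 0},{"gripper": 0.5,"tx": 0,"ty": 0,"tz": 0,"ax": 0,"ay": 0,"az": 0}]}}

```text
t: 4.87
eef_pos: [0.4206, 0.2954, 0.1873]
ee_rot: [1.367, 1.568, -2.131]
force: [0.7, 0.6, -0.7]
width: 0.0438
```

Run:
```python
from h import *
s,_=grab('side','s2.png');grab('wrist','w3.png'); print(s['force'],s['eef_pos'],s['width'])
im=cv2.imread('pics/s2.png');cv2.imwrite('pics/s2z.png',cv2.resize(im[200:360,60:260],None,fx=3,fy=3))
```

```text
[ 0.67278424  0.55461228 -0.65148848] [0.42061181 0.29543861 0.18734426] 0.043766791992842
```

View pics/s2z.png

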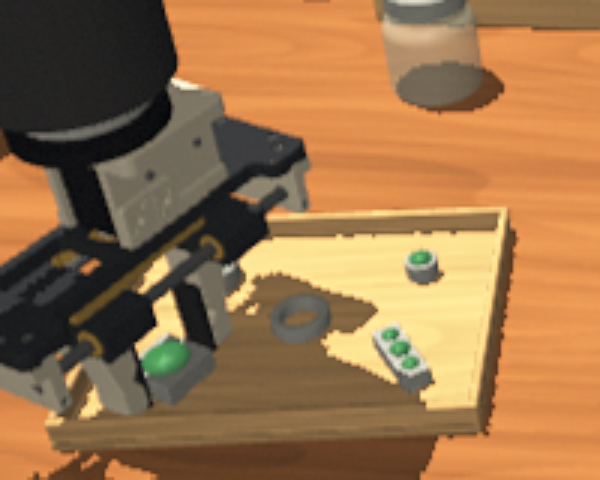

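View pics/w3.png

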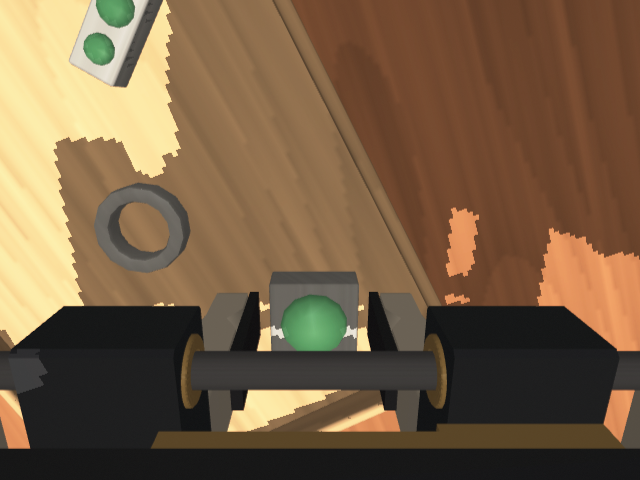

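The block (271–357 px wide) sits centred between the pads, with the dome at row 325 against an expected 329. Gripping now.

Call:
{"op": "play_rows", "data": {"newtons": 20, "steps": [{"gripper": 0.2,"tx": 0,"ty": 0,"tz": 0,"ax": 0,"ay": 0,"az": 0},{"gripper": 0.2,"tx": 0,"ty": 0,"tz": 0,"ax": 0,"ay": 0,"az": 0},{"gripper": 0.2,"tx": 0,"ty": 0,"tz": 0,"ax": 0,"ay": 0,"az": 0},{"gripper": 0.2,"tx": 0,"ty": 0,"tz": 0,"ax": 0,"ay": 0,"az": 0},{"gripper": 0.2,"tx": 0,"ty": 0,"tz": 0,"ax": 0,"ay": 0,"az": 0},{"gripper": 0.2,"tx": -0.3,"ty": 0,"tz": 0,"ax": 0,"ay": 0,"az": 0},{"gripper": 0.2,"tx": -0.6,"ty": 0,"tz": 0,"ax": 0,"ay": 0,"az": 0},{"gripper": 0.2,"tx": -1,"ty": 0,"tz": 0,"ax": 0,"ay": 0,"az": 0},{"gripper": 0.2,"tx": -1,"ty": 0,"tz": 0,"ax": 0,"ay": 0,"az": 0},{"gripper": 0.2,"tx": -1,"ty": 0,"tz": 0,"ax": 0,"ay": 0,"az": 0},{"gripper": 0.2,"tx": -1,"ty": 0,"tz": 0,"ax": 0,"ay": 0,"az": 0},{"gripper": 0.2,"tx": -1,"ty": 0,"tz": 0,"ax": 0,"ay": 0,"az": 0},{"gripper": 0.2,"tx": -1,"ty": 0,"tz": 0,"ax": 0,"ay": 0,"az": 0}]}}

```text
t: 6.05
eef_pos: [0.4204, 0.2951, 0.3627]
ee_rot: [-1.146, 1.571, 1.64]
force: [-0.2, 0.8, -1.1]
width: 0.0336
```

Run:
```python
from h import *
s,_=grab('wrist','w4.png'); rel([.526,-.005,.36],90,s)
W=R.from_euler('xyz',s['ee_rot']).as_matrix()
r=finder.pinpoint('square_center','wrist'); print(r[:2],s['width'])
# tool-frame: axis at x distance
for x in (.159,.169,.175): print(x,proj('wrist',s['eef_pos']+W@[x,0,0],s))
```

```text
now [0.4204 0.2951 0.3627] jaw 159.58 tilt 0.01
shift units(tool) [ 0.107  9.777 -8.147] turn units [1.1597e+01 2.0000e-03 1.0000e-03]
[{'location': [315.8, 314.8], 'confidence': 0.65}] 0.03356049765119318
0.159 [311.8423519  338.00500046]
0.169 [311.94158862 324.49442832]
0.175 [311.99587562 317.10353115]
```

View pics/w4.png

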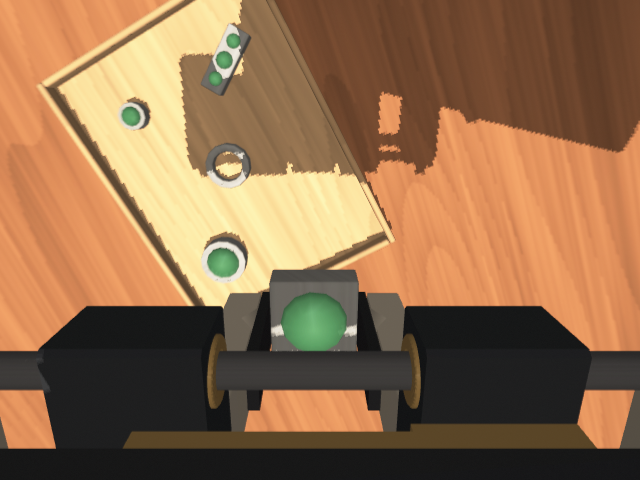

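The square is firmly held (width 33.6 mm) and centred, dome at (314,322). Carrying it to above the pad.

Call:
{"op": "play_rows", "data": {"steps": [{"gripper": 0.2,"tx": 0,"ty": 0.41,"tz": -0.34,"ax": 0,"ay": 0,"az": 0},{"gripper": 0.2,"tx": 0,"ty": 0.81,"tz": -0.68,"ax": 0,"ay": 0,"az": 0},{"gripper": 0.2,"tx": 0,"ty": 0.81,"tz": -0.68,"ax": 0,"ay": 0,"az": 0},{"gripper": 0.2,"tx": 0,"ty": 0.81,"tz": -0.68,"ax": 0,"ay": 0,"az": 0},{"gripper": 0.2,"tx": 0,"ty": 0.81,"tz": -0.68,"ax": 0,"ay": 0,"az": 0},{"gripper": 0.2,"tx": 0,"ty": 0.81,"tz": -0.68,"ax": 0,"ay": 0,"az": 0},{"gripper": 0.2,"tx": 0,"ty": 0.81,"tz": -0.68,"ax": 0,"ay": 0,"az": 0},{"gripper": 0.2,"tx": 0,"ty": 0.81,"tz": -0.68,"ax": 0,"ay": 0,"az": 0},{"gripper": 0.2,"tx": 0,"ty": 0.81,"tz": -0.68,"ax": 0,"ay": 0,"az": 0},{"gripper": 0.2,"tx": 0,"ty": 0.81,"tz": -0.68,"ax": 0,"ay": 0,"az": 0},{"gripper": 0.2,"tx": 0,"ty": 0.81,"tz": -0.68,"ax": 0,"ay": 0,"az": 0},{"gripper": 0.2,"tx": 0,"ty": 0.81,"tz": -0.68,"ax": 0,"ay": 0,"az": 0},{"gripper": 0.2,"tx": 0,"ty": 0.41,"tz": -0.34,"ax": 0,"ay": 0,"az": 0}]}}

```text
t: 7.23
eef_pos: [0.5269, -0.0063, 0.3598]
ee_rot: [0.697, 1.568, -2.802]
force: [0.6, -0.4, -1.0]
width: 0.0339
```

Call:
{"op": "play_rows", "data": {"steps": [{"gripper": 0.2,"tx": 0,"ty": 0,"tz": 0,"ax": 0.965,"ay": 0,"az": 0},{"gripper": 0.2,"tx": 0,"ty": 0,"tz": 0,"ax": 0.965,"ay": 0,"az": 0},{"gripper": 0.2,"tx": 0,"ty": 0,"tz": 0,"ax": 0.965,"ay": 0,"az": 0},{"gripper": 0.2,"tx": 0,"ty": 0,"tz": 0,"ax": 0.965,"ay": 0,"az": 0},{"gripper": 0.2,"tx": 0,"ty": 0,"tz": 0,"ax": 0.965,"ay": 0,"az": 0},{"gripper": 0.2,"tx": 0,"ty": 0,"tz": 0,"ax": 0.965,"ay": 0,"az": 0},{"gripper": 0.2,"tx": 0,"ty": 0,"tz": 0,"ax": 0.965,"ay": 0,"az": 0},{"gripper": 0.2,"tx": 0,"ty": 0,"tz": 0,"ax": 0.965,"ay": 0,"az": 0},{"gripper": 0.2,"tx": 0,"ty": 0,"tz": 0,"ax": 0.965,"ay": 0,"az": 0},{"gripper": 0.2,"tx": 0,"ty": 0,"tz": 0,"ax": 0.965,"ay": 0,"az": 0},{"gripper": 0.2,"tx": 0,"ty": 0,"tz": 0,"ax": 0.965,"ay": 0,"az": 0},{"gripper": 0.2,"tx": 0,"ty": 0,"tz": 0,"ax": 0.965,"ay": 0,"az": 0},{"gripper": 0.2,"tx": 0,"ty": 0,"tz": 0,"ax": 0,"ay": 0,"az": 0}]}}

```text
t: 8.32
eef_pos: [0.5264, -0.0041, 0.3599]
ee_rot: [1.76, 1.569, -2.955]
force: [0.0, -0.1, -0.7]
width: 0.0336
```

```bash
cat > pad.py <<'E'
from h import *
import sys
s,im=grab('wrist',sys.argv[1]); print('t',s['t'])
for d in finder.pinpoint('pad_center','wrist')[:2]: print('pad',d, onplane('wrist',d['location'][::-1],.009,s))
for d in finder.pinpoint('pointer_tip','wrist')[:2]: print('tip',d)
for d in finder.pinpoint('square_center','wrist')[:2]: print('sq',d)
rel([.526,-.005,.36],90,s)
E
python3 pad.py w5.png
```

```text
t 8.3167
pad {'location': [205.6, 309.4], 'confidence': 0.89} [ 0.520978   -0.00720909  0.009     ]
sq {'location': [315.9, 311.1], 'confidence': 0.94}
now [ 0.5264 -0.0041  0.3599] jaw 89.82 tilt 0.12
shift units(tool) [-0.003  0.016 -0.035] turn units [-0.029 -0.004 -0.02 ]
```

View pics/w5.png

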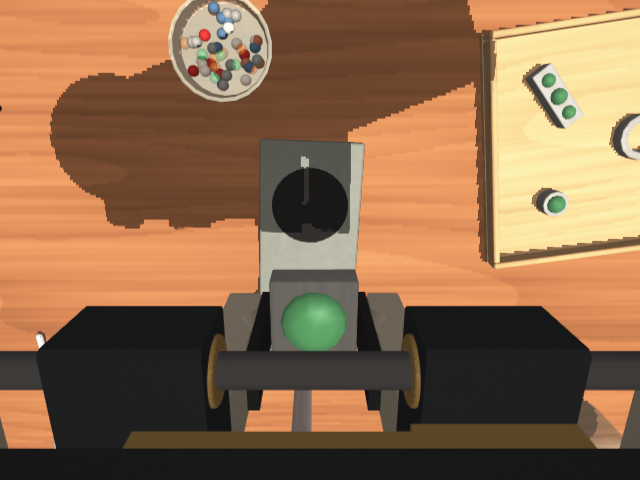

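Pad at (309,206) in the wrist picture, square held at (311,316), stand roughly aligned with the tool. Lowering with a small correction, then looking again.

Call:
{"op": "play_rows", "data": {"steps": [{"gripper": 0.2,"tx": 0.8,"ty": 0.15,"tz": -0.1,"ax": 0,"ay": 0,"az": 0},{"gripper": 0.2,"tx": 0.8,"ty": 0,"tz": 0,"ax": 0,"ay": 0,"az": 0},{"gripper": 0.2,"tx": 0.8,"ty": 0,"tz": 0,"ax": 0,"ay": 0,"az": 0},{"gripper": 0.2,"tx": 0.8,"ty": 0,"tz": 0,"ax": 0,"ay": 0,"az": 0},{"gripper": 0.2,"tx": 0.6,"ty": 0,"tz": 0,"ax": 0,"ay": 0,"az": 0},{"gripper": 0.2,"tx": 0,"ty": 0,"tz": 0,"ax": 0,"ay": 0,"az": 0}]}}

```text
t: 9.02
eef_pos: [0.522, -0.0064, 0.2629]
ee_rot: [1.801, 1.565, -2.909]
force: [-1.3, -0.5, -1.2]
width: 0.0338
```

```bash
python3 pad.py w6.png
python3 - <<'E'
from h import *
s,im=grab('side','s6.png'); 
for q in('pointer_tip','square_center','pad_center'): print(q,finder.pinpoint(q,'side')[:1])
im=cv2.imread('pics/s6.png');cv2.imwrite('pics/s6z.png',cv2.resize(im[140:340,200:420],None,fx=3,fy=3))
E
```

```text
t 9.0167
pad {'location': [249.2, 313.1], 'confidence': 0.82} [ 0.51872371 -0.00686527  0.009     ]
tip {'location': [316.4, 315.1], 'confidence': 0.3}
sq {'location': [318.3, 312.8], 'confidence': 0.8}
now [ 0.522  -0.0064  0.2629] jaw 90.18 tilt 0.31
shift units(tool) [-3.886 -0.138  0.051] turn units [ 0.03  -0.012 -0.051]
pointer_tip [{'location': [237.6, 307.2], 'confidence': 0.38}]
square_center [{'location': [251.0, 299.4], 'confidence': 0.62}]
pad_center [{'location': [293.8, 303.1], 'confidence': 0.68}]
```

View pics/w6.png

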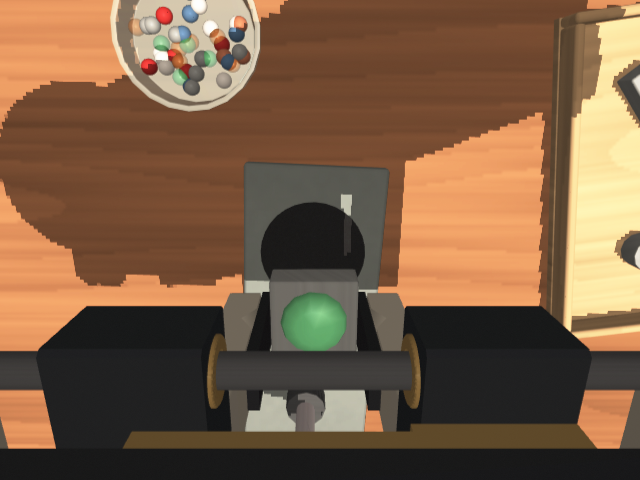

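View pics/s6z.png

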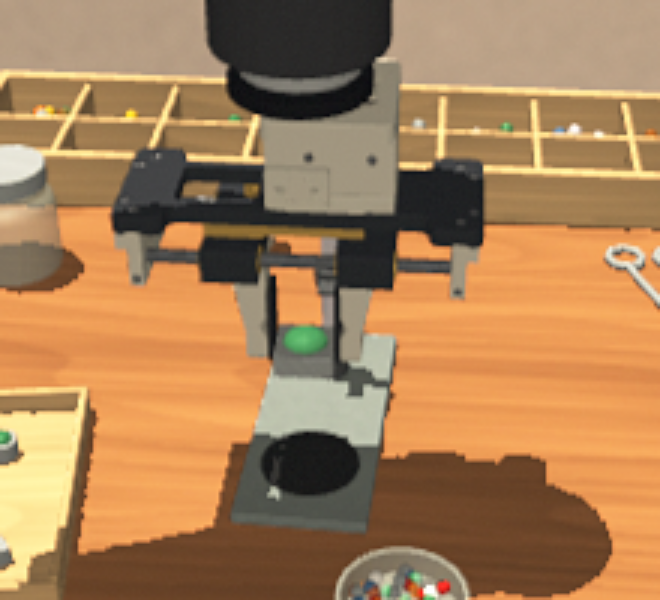

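Run:
```python
from h import *
from scipy.optimize import least_squares
s=telemetry.get_state(); im=cv2.imread('pics/w6.png')
g=im.max(2)
# pad pixels: near-black on plate, rows<268
m=(g<45).astype(np.uint8); m[268:]=0; m[:,:250]=0; m[:,372:]=0; m[:195]=0
print(m.sum()); e=[]
for r in range(205,268,3):
    c=np.where(m[r])[0]
    if len(c): e+= [(c[0]-.5,r),(c[-1]+.5,r)]
w=np.array([onplane('wrist',p,.009,s)[:2] for p in e])
f=lambda q:np.hypot(w[:,0]-q[0],w[:,1]-q[1])-.03
q=least_squares(f,[.52,-.007],loss='soft_l1',f_scale=.001); print(q.x, np.abs(f(q.x)).mean())
# pointer tip region zoom not visible; square offset in tool coords from dome silhouettes
q2=np.array([*q.x,0]);
```

```text
5373
[ 0.52543434 -0.00640009] 0.00026946569717031305
```

Run:
```python
from h import *
from scipy.optimize import least_squares
s=telemetry.get_state(); s=dict(s)
im=cv2.imread('pics/w5.png'); print(im[205,300:320:5],im[205,265],im[250,310],im[160,290])
z6=cv2.imread('pics/w6.png'); print(z6[230,280:300:5],z6[180,300])
print(proj('wrist',[.5254,-.0064,.009],s),proj('wrist',[.4954,-.0064,.009],s),proj('wrist',[.5254,.0236,.009],s),proj('wrist',[.5254,-.0364,.009],s), s['eef_pos'],s['ee_rot'])
print(proj('wrist',[.519,-.0064,.009],s),proj('wrist',[.489,-.0064,.009],s),proj('wrist',[.519,.0236,.009],s),proj('wrist',[.519,-.0364,.009],s))
```

```text
[[23 24 25]
 [23 23 24]
 [25 26 27]
 [24 25 26]] [80 88 89] [171 189 189] [79 87 87]
[[25 26 27]
 [24 24 25]
 [25 25 27]
 [25 26 26]] [82 89 88]
[312.26000375 252.42812191] [312.32763119 202.24894101] [363.54806933 252.49789799] [260.94283828 252.35830625] [ 0.52357015 -0.00592655  0.26684301] [-1.26257627  1.56912712  0.31041509]
[312.27401793 242.02968176] [312.34271945 191.05353612] [363.9601317  242.10297052] [260.55835068 241.95635109]
```

```bash
cat > padfit.py <<'E'
from h import *
from scipy.optimize import least_squares
import sys
def fit(s,im,maxrow=268):
    g=im.max(2); m=(g<45).astype(np.uint8); m[maxrow:]=0
    n,l,st,c=cv2.connectedComponentsWithStats(m); k=max(range(1,n),key=lambda i:st[i,4] if 200<c[i][0]<440 and st[i,2]<160 else 0)
    m=l==k; e=[]
    for r in range(st[k,1]+2,st[k,1]+st[k,3],3):
        c=np.where(m[r])[0]; e+= [(c[0]-.5,r),(c[-1]+.5,r)]
    w=np.array([onplane('wrist',p,.009,s)[:2] for p in e])
    f=lambda q:np.hypot(w[:,0]-q[0],w[:,1]-q[1])-.03
    q=least_squares(f,w.mean(0),loss='soft_l1',f_scale=.001); return q.x,np.abs(f(q.x)).mean()
if __name__=='__main__':
    for i in range(2):
        s,im=grab('wrist','w7.png'); print(s['t'],s['eef_pos'],s['ee_rot'],s['qd'].round(4) if hasattr(s['qd'],'round') else s['qd']); print(fit(s,im))
        W=R.from_euler('xyz',s['ee_rot']).as_matrix(); print(s['eef_pos']+W@np.array([.172,0,0]))
E
python3 padfit.py
```

```text
9.4167 [ 0.52357015 -0.00592655  0.26684301] [-1.26257627  1.56912712  0.31041509] [ 0.0017  0.0032 -0.0034 -0.0019  0.0021 -0.0033]
(array([ 0.52140058, -0.00734864]), np.float64(0.0003064592494487772))
[ 0.52384353 -0.00583886  0.09484325]
9.4667 [ 0.52346821 -0.00595587  0.26665602] [-1.23540778  1.56943432  0.33751276] [ 0.0002  0.0051 -0.0048 -0.0007  0.0017 -0.0003]
(array([ 0.52135155, -0.00737595]), np.float64(0.00026628792018364633))
[ 0.52368925 -0.0058783   0.09465617]
```

Call:
{"op": "play_rows", "data": {"steps": [{"gripper": 0.2,"tx": 0.6,"ty": 0.03,"tz": -0.05,"ax": 0,"ay": 0,"az": 0},{"gripper": 0.2,"tx": 0.6,"ty": 0,"tz": 0,"ax": 0,"ay": 0,"az": 0},{"gripper": 0.2,"tx": 0.6,"ty": 0,"tz": 0,"ax": 0,"ay": 0,"az": 0},{"gripper": 0.2,"tx": 0.4,"ty": 0,"tz": 0,"ax": 0,"ay": 0,"az": 0},{"gripper": 0.2,"tx": 0.3,"ty": 0,"tz": 0,"ax": 0,"ay": 0,"az": 0},{"gripper": 0.2,"tx": 0.2,"ty": 0,"tz": 0,"ax": 0,"ay": 0,"az": 0},{"gripper": 0.2,"tx": 0.1,"ty": 0,"tz": 0,"ax": 0,"ay": 0,"az": 0},{"gripper": 0.2,"tx": 0.1,"ty": 0,"tz": 0,"ax": 0,"ay": 0,"az": 0},{"gripper": 0.2,"tx": 0,"ty": 0,"tz": 0,"ax": 0,"ay": 0,"az": 0},{"gripper": 0.2,"tx": 0,"ty": 0,"tz": 0,"ax": 0,"ay": 0,"az": 0},{"gripper": 0.2,"tx": 0,"ty": 0,"tz": 0,"ax": 0,"ay": 0,"az": 0}]}}

```text
t: 10.43
eef_pos: [0.5228, -0.0072, 0.1939]
ee_rot: [-1.287, 1.57, 0.286]
force: [-0.4, 0.5, -0.1]
width: 0.0337
```

Call:
{"op": "play_rows", "data": {"steps": [{"gripper": 0.2,"tx": 0.05,"ty": 0,"tz": 0,"ax": 0,"ay": 0,"az": 0},{"gripper": 0.2,"tx": 0.05,"ty": 0,"tz": 0,"ax": 0,"ay": 0,"az": 0},{"gripper": 0.2,"tx": 0,"ty": 0,"tz": 0,"ax": 0,"ay": 0,"az": 0},{"gripper": 0.2,"tx": 0,"ty": 0,"tz": 0,"ax": 0,"ay": 0,"az": 0}]}}

```text
t: 10.77
eef_pos: [0.5229, -0.0071, 0.1927]
ee_rot: [-1.491, 1.569, 0.082]
force: [-5.6, 0.7, 16.6]
width: 0.0338
```

Run:
```python
from h import *
s,_=grab('side','s8.png');grab('wrist','w8.png'); print(s['force'],s['eef_pos'],s['width'])
im=cv2.imread('pics/s8.png');cv2.imwrite('pics/s8z.png',cv2.resize(im[200:320,250:370],None,fx=5,fy=5,interpolation=cv2.INTER_CUBIC))
```

```text
[-5.56687908  0.68461551 16.59974557] [ 0.52286759 -0.00712683  0.19266935] 0.03376588754519215
```

View pics/s8z.png

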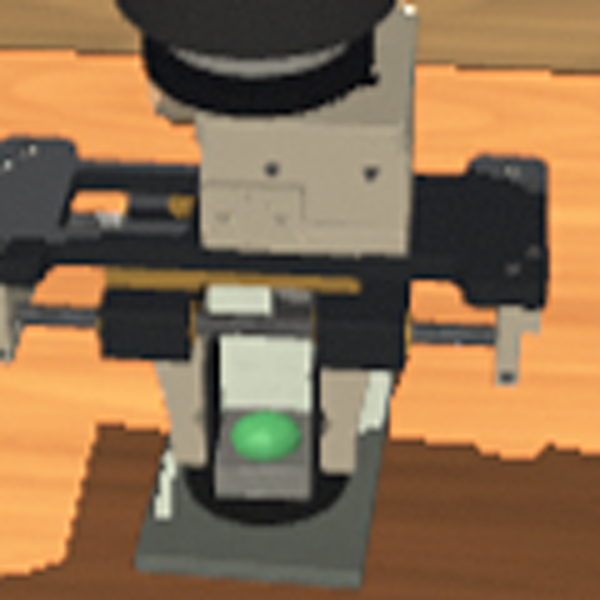

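Contact at 16.6 N, with the block sitting on the pad. I'll ease off about 1 mm, open, and retreat.

Call:
{"op": "play_rows", "data": {"steps": [{"gripper": 0.2,"tx": -0.04,"ty": 0,"tz": 0,"ax": 0,"ay": 0,"az": 0},{"gripper": 0.2,"tx": -0.02,"ty": 0,"tz": 0,"ax": 0,"ay": 0,"az": 0},{"gripper": 0.5,"tx": 0,"ty": 0,"tz": 0,"ax": 0,"ay": 0,"az": 0},{"gripper": 0.6,"tx": 0,"ty": 0,"tz": 0,"ax": 0,"ay": 0,"az": 0},{"gripper": 0.6,"tx": 0,"ty": 0,"tz": 0,"ax": 0,"ay": 0,"az": 0},{"gripper": 0.6,"tx": 0,"ty": 0,"tz": 0,"ax": 0,"ay": 0,"az": 0},{"gripper": 0.6,"tx": -0.3,"ty": 0,"tz": 0,"ax": 0,"ay": 0,"az": 0},{"gripper": 0.6,"tx": -0.8,"ty": 0,"tz": 0,"ax": 0,"ay": 0,"az": 0},{"gripper": 0.6,"tx": -0.8,"ty": 0,"tz": 0,"ax": 0,"ay": 0,"az": 0},{"gripper": 0.6,"tx": -0.8,"ty": 0,"tz": 0,"ax": 0,"ay": 0,"az": 0},{"gripper": 0.6,"tx": 0,"ty": 0,"tz": 0,"ax": 0,"ay": 0,"az": 0},{"gripper": 0.6,"tx": 0,"ty": 0,"tz": 0,"ax": 0,"ay": 0,"az": 0},{"gripper": 0.6,"tx": 0,"ty": 0,"tz": 0,"ax": 0,"ay": 0,"az": 0}]}}

```text
t: 11.95
eef_pos: [0.5223, -0.0073, 0.26]
ee_rot: [-0.533, 1.57, 1.04]
force: [-0.3, -0.2, -0.2]
width: 0.0525
```

Run:
```python
from h import *
s,im=grab('wrist','w9.png'); print(s['t'],s['eef_pos'],s['width'],s['force'])
for q,z in (('square_center',.019),('pad_center',.009)):
  for d in finder.pinpoint(q,'wrist')[:1]: print(q,d,onplane('wrist',d['location'][::-1],z,s))
grab('side','s9.png')
im=cv2.imread('pics/s9.png');cv2.imwrite('pics/s9z.png',cv2.resize(im[190:310,250:370],None,fx=5,fy=5,interpolation=cv2.INTER_CUBIC))
for q in('pointer_tip','square_center','pad_center'): print(q,finder.pinpoint(q,'side')[:2])
```

```text
11.95 [ 0.52233574 -0.00731777  0.26000476] 0.05253306860954197 [-0.29724648 -0.1888969  -0.1617413 ]
square_center {'location': [258.6, 314.9], 'confidence': 0.95} [ 0.52140991 -0.00639508  0.019     ]
pad_center {'location': [261.7, 314.9], 'confidence': 0.4} [ 0.526997   -0.00633209  0.009     ]
pointer_tip [{'location': [236.9, 305.1], 'confidence': 0.36}, {'location': [307.0, 492.1], 'confidence': 0.16}]
square_center [{'location': [287.0, 300.7], 'confidence': 0.79}]
pad_center [{'location': [294.8, 300.7], 'confidence': 0.95}, {'location': [344.7, 334.3], 'confidence': 0.43}]
```

View pics/w9.png

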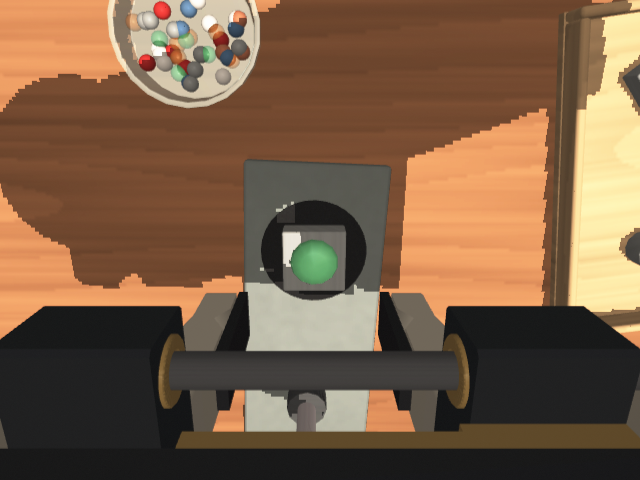

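View pics/s9z.png

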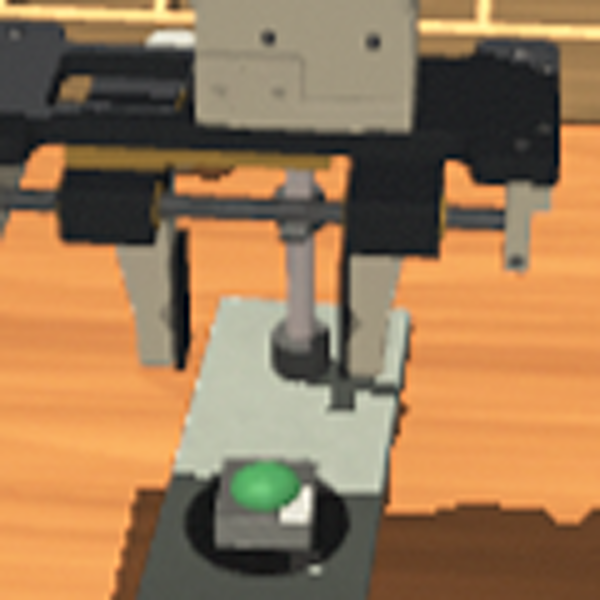

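The square lies stone up on the pad at about (314,260), within ~1 mm of its middle. The pointer height is the next measurement, from enlarged original side and top pictures.

Run:
```python
from h import *
im=cv2.imread('pics/side0.png');a=cv2.resize(im[190:290,285:335],None,fx=6,fy=6,interpolation=cv2.INTER_NEAREST)
im=cv2.imread('pics/top0.png');b=cv2.resize(im[210:260,310:360],None,fx=8,fy=8,interpolation=cv2.INTER_NEAREST)
c=np.zeros((600,710,3),np.uint8);c[:600,:300]=a;c[:400,305:705]=b
cv2.imwrite('pics/pz.png',c)
for z in (.06,.07,.08,.09,.10,.11):
    print(z,[proj(n,[.5943,-.0111,z]).round(1).tolist() for n in('side','top')],[proj(n,[.6163,-.0123,z]).round(1).tolist() for n in('side','top')])
for z in (.008,.158): print('post',z,proj('side',[.6163,-.0123,z]),proj('top',[.6163,-.0123,z]))
```

```text
0.06 [[309.1, 247.4], [332.1, 241.2]] [[310.8, 240.9], [332.4, 232.0]]
0.07 [[309.1, 243.0], [332.0, 240.7]] [[310.7, 236.6], [332.3, 231.3]]
0.08 [[309.0, 238.6], [331.9, 240.1]] [[310.7, 232.2], [332.2, 230.7]]
0.09 [[309.0, 234.1], [331.8, 239.6]] [[310.7, 227.8], [332.2, 230.0]]
0.1 [[308.9, 229.5], [331.7, 239.0]] [[310.6, 223.3], [332.1, 229.4]]
0.11 [[308.9, 224.9], [331.6, 238.4]] [[310.6, 218.7], [332.0, 228.7]]
post 0.008 [310.92258084 262.62387161] [332.78845005 235.02776723]
post 0.158 [310.45085851 196.03589722] [331.57192634 225.26303282]
```

View pics/pz.png

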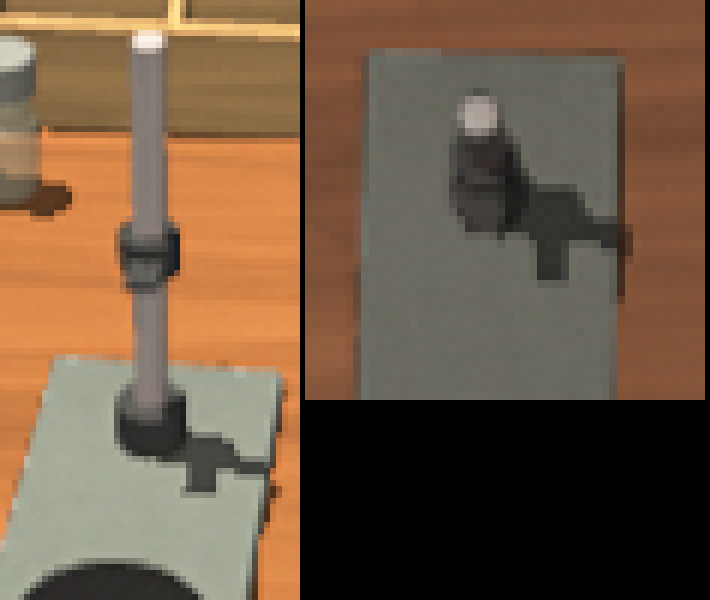

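The tongue tip is at side pixel (309.5,237), which puts the pointer height at about 0.083 m, agreeing with the first triangulation (0.080). Moving to the loupe.

Call:
{"op": "play_rows", "data": {"steps": [{"gripper": 0.6,"tx": -0.8,"ty": 0,"tz": 0,"ax": 0,"ay": 0,"az": 0},{"gripper": 0.6,"tx": -0.8,"ty": 0.14,"tz": -0.9,"ax": 0,"ay": 0,"az": 0},{"gripper": 0.6,"tx": 0,"ty": 0.14,"tz": -0.9,"ax": 0,"ay": 0,"az": 0},{"gripper": 0.6,"tx": 0,"ty": 0.14,"tz": -0.9,"ax": 0,"ay": 0,"az": 0},{"gripper": 0.6,"tx": 0,"ty": 0.14,"tz": -0.9,"ax": 0,"ay": 0,"az": 0},{"gripper": 0.6,"tx": 0,"ty": 0.14,"tz": -0.9,"ax": 0,"ay": 0,"az": 0},{"gripper": 0.6,"tx": 0,"ty": 0.14,"tz": -0.9,"ax": 0,"ay": 0,"az": 0},{"gripper": 0.6,"tx": 0,"ty": 0.14,"tz": -0.9,"ax": 0,"ay": 0,"az": 0},{"gripper": 0.6,"tx": 0,"ty": 0.14,"tz": -0.9,"ax": 0,"ay": 0,"az": 0},{"gripper": 0.6,"tx": 0,"ty": 0.14,"tz": -0.9,"ax": 0,"ay": 0,"az": 0},{"gripper": 0.6,"tx": 0,"ty": 0.14,"tz": -0.9,"ax": 0,"ay": 0,"az": 0},{"gripper": 0.6,"tx": 0,"ty": 0.14,"tz": -0.9,"ax": 0,"ay": 0,"az": 0},{"gripper": 0.6,"tx": 0,"ty": 0.14,"tz": -0.9,"ax": 0,"ay": 0,"az": 0},{"gripper": 0.6,"tx": 0,"ty": 0.14,"tz": -0.8,"ax": 0,"ay": 0,"az": 0}]}}

```text
t: 13.47
eef_pos: [0.4773, -0.2986, 0.2996]
ee_rot: [1.454, 1.57, 3.026]
force: [0.1, 0.8, -0.3]
width: 0.0528
```

Call:
{"op": "play_rows", "data": {"steps": [{"gripper": 0.4,"tx": 0,"ty": 0,"tz": 0,"ax": 0.9,"ay": 0,"az": 0},{"gripper": 0.4,"tx": 0,"ty": 0,"tz": 0,"ax": 0.9,"ay": 0,"az": 0},{"gripper": 0.4,"tx": 0,"ty": 0,"tz": 0,"ax": 0.9,"ay": 0,"az": 0},{"gripper": 0.4,"tx": 0,"ty": 0,"tz": 0,"ax": 0.9,"ay": 0,"az": 0},{"gripper": 0.4,"tx": 0,"ty": 0,"tz": 0,"ax": 0.9,"ay": 0,"az": 0},{"gripper": 0.4,"tx": 0,"ty": 0,"tz": 0,"ax": 0.9,"ay": 0,"az": 0},{"gripper": 0.4,"tx": 0,"ty": 0,"tz": 0,"ax": 0.9,"ay": 0,"az": 0},{"gripper": 0.4,"tx": 0,"ty": 0,"tz": 0,"ax": 0.9,"ay": 0,"az": 0},{"gripper": 0.4,"tx": 0,"ty": 0,"tz": 0,"ax": 0.9,"ay": 0,"az": 0},{"gripper": 0.4,"tx": 0,"ty": 0,"tz": 0,"ax": 0.9,"ay": 0,"az": 0},{"gripper": 0.4,"tx": 0,"ty": 0,"tz": 0,"ax": 0,"ay": 0,"az": 0},{"gripper": 0.4,"tx": 0,"ty": 0,"tz": 0,"ax": 0,"ay": 0,"az": 0},{"gripper": 0.4,"tx": 0,"ty": 0,"tz": 0,"ax": 0,"ay": 0,"az": 0}]}}

```text
t: 14.55
eef_pos: [0.4776, -0.2973, 0.2997]
ee_rot: [2.275, 1.57, 2.908]
force: [-0.0, 0.6, -0.7]
width: 0.0353
```

```bash
cat > lp.py <<'E'
from h import *
import sys
s,im=grab('wrist',sys.argv[1]); print(s['t'],s['q'],s['width'])
P={}
for q,z in (('lens_center',.006),('handle_center',.008)):
  for d in finder.pinpoint(q,'wrist')[:1]:
    P[q]=onplane('wrist',d['location'][::-1],z,s); print(q,d,P[q])
rr=finder.silhouettes('handle_center','wrist')
if rr:
    m=rr[0]['pixels']; print('sil',rr[0]['extent'],rr[0]['confidence'])
    g=(im.max(2)<75)&m; g=cv2.morphologyEx(g.astype(np.uint8),cv2.MORPH_OPEN,np.ones((3,3)))
    c=max(cv2.findContours(g,0,2)[0],key=cv2.contourArea)[:,0,:]
    w=np.array([onplane('wrist',p,.012,s)[:2] for p in c],np.float32); print('handle rect',cv2.minAreaRect(w))
if len(P)==2:
    d=P['lens_center']-P['handle_center']; y=np.rad2deg(np.arctan2(d[1],d[0])); print('yaw',y,'dist',np.hypot(*d[:2]))
    g=P['handle_center']+.02*np.array([np.cos(np.deg2rad(y)),np.sin(np.deg2rad(y)),0]); print('balance',g)
    rel([g[0],g[1],.183],y+90,s)
E
python3 lp.py w10.png
```

```text
14.55 [-2.08897268e-01  2.67469541e-01 -3.79252319e-01 -1.26863940e-05
 -9.24491726e-01 -2.29938297e+00] 0.035324057170322956
lens_center {'location': [306.5, 314.0], 'confidence': 0.77} [ 0.50965938 -0.34102543  0.006     ]
handle_center {'location': [203.2, 319.4], 'confidence': 0.87} [ 0.46839234 -0.27898479  0.008     ]
sil [269.4, 130.6, 360.5, 347.8] 0.71
handle rect ((0.4666867256164551, -0.27862748503685), (0.01402499433606863, 0.09228171408176422), 33.59385299682617)
yaw -56.36967973917014 dist 0.07451180777696566
balance [ 0.47946898 -0.29563735  0.008     ]
now [ 0.4776 -0.2973  0.2997] jaw 36.29 tilt 0.02
shift units(tool) [4.668 0.009 0.1  ] turn units [ 0.443 -0.003 -0.003]
```

View pics/w10.png

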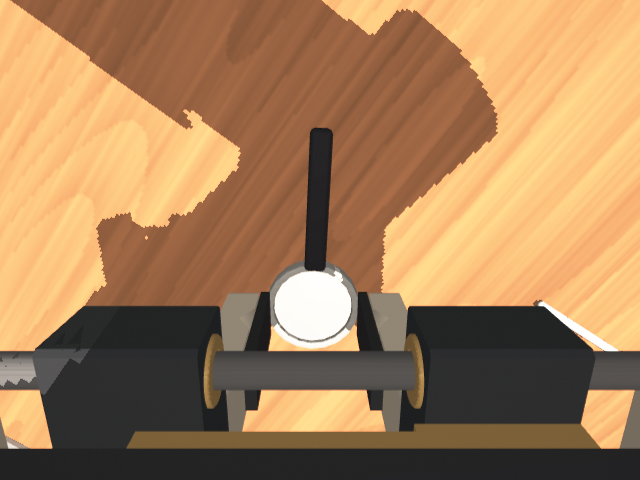

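Lens at (314,306), handle running up to (320,130); handle yaw about −56.4°, grasp point almost under the tool. Turning a little and descending.

Call:
{"op": "play_rows", "data": {"steps": [{"gripper": 0.4,"tx": 0.5,"ty": 0.01,"tz": 0.07,"ax": 0.44,"ay": 0,"az": 0},{"gripper": 0.4,"tx": 0.8,"ty": 0,"tz": 0,"ax": 0,"ay": 0,"az": 0},{"gripper": 0.4,"tx": 0.8,"ty": 0,"tz": 0,"ax": 0,"ay": 0,"az": 0},{"gripper": 0.4,"tx": 0.8,"ty": 0,"tz": 0,"ax": 0,"ay": 0,"az": 0},{"gripper": 0.4,"tx": 0.7,"ty": 0,"tz": 0,"ax": 0,"ay": 0,"az": 0},{"gripper": 0.4,"tx": 0.5,"ty": 0,"tz": 0,"ax": 0,"ay": 0,"az": 0},{"gripper": 0.4,"tx": 0.3,"ty": 0,"tz": 0,"ax": 0,"ay": 0,"az": 0},{"gripper": 0.4,"tx": 0.2,"ty": 0,"tz": 0,"ax": 0,"ay": 0,"az": 0},{"gripper": 0.4,"tx": 0,"ty": 0,"tz": 0,"ax": 0,"ay": 0,"az": 0},{"gripper": 0.4,"tx": 0,"ty": 0,"tz": 0,"ax": 0,"ay": 0,"az": 0},{"gripper": 0.4,"tx": 0,"ty": 0,"tz": 0,"ax": 0,"ay": 0,"az": 0}]}}

```text
t: 15.67
eef_pos: [0.4793, -0.2962, 0.1857]
ee_rot: [-0.915, 1.569, -0.331]
force: [0.6, 0.0, 1.0]
width: 0.0348
```

```bash
python3 lp.py w11.png
```

```text
15.6667 [-2.06179469e-01  4.14329632e-01 -4.88125957e-01  2.76194361e-04
 -6.66977916e-01 -2.35119645e+00] 0.03482820508202549
lens_center {'location': [418.0, 309.7], 'confidence': 0.91} [ 0.50668961 -0.34138812  0.006     ]
handle_center {'location': [261.1, 312.7], 'confidence': 0.71} [ 0.46611289 -0.27753522  0.008     ]
sil [243.8, 145.6, 386.4, 433.3] 0.8
handle rect ((0.4636031687259674, -0.274370014667511), (0.013994566164910793, 0.08234518766403198), 33.66856002807617)
yaw -57.565193443461794 dist 0.07565490027372444
balance [ 0.47683969 -0.29441526  0.008     ]
now [ 0.4793 -0.2962  0.1857] jaw 33.49 tilt 0.08
shift units(tool) [ 0.109  0.115 -0.042] turn units [0.175 0.008 0.01 ]
```

View pics/w11.png

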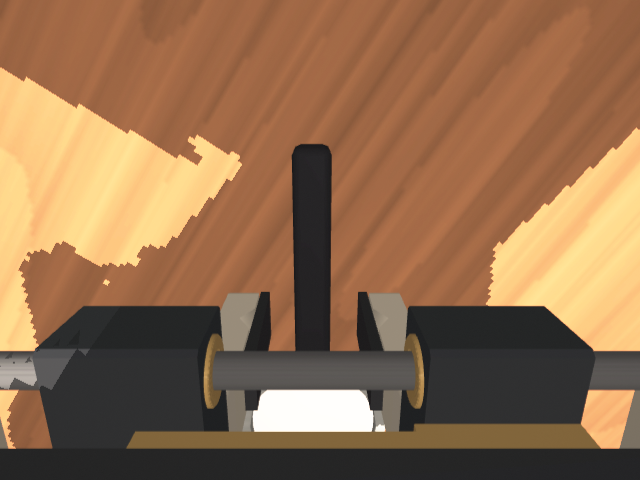

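The handle is centred and aligned between the pads (x≈312). Lowering the last bit, gripping and lifting.

Call:
{"op": "play_rows", "data": {"newtons": 40, "steps": [{"gripper": 0.4,"tx": 0.13,"ty": 0.08,"tz": 0,"ax": 0,"ay": 0,"az": 0},{"gripper": 0.4,"tx": 0,"ty": 0,"tz": 0,"ax": 0,"ay": 0,"az": 0},{"gripper": 0,"tx": 0,"ty": 0,"tz": 0,"ax": 0,"ay": 0,"az": 0},{"gripper": 0,"tx": 0,"ty": 0,"tz": 0,"ax": 0,"ay": 0,"az": 0},{"gripper": 0,"tx": 0,"ty": 0,"tz": 0,"ax": 0,"ay": 0,"az": 0},{"gripper": 0,"tx": 0,"ty": 0,"tz": 0,"ax": 0,"ay": 0,"az": 0},{"gripper": 0,"tx": 0,"ty": 0,"tz": 0,"ax": 0,"ay": 0,"az": 0},{"gripper": 0,"tx": -0.2,"ty": 0,"tz": 0,"ax": 0,"ay": 0,"az": 0},{"gripper": 0,"tx": -0.5,"ty": 0,"tz": 0,"ax": 0,"ay": 0,"az": 0},{"gripper": 0,"tx": -0.8,"ty": 0,"tz": 0,"ax": 0,"ay": 0,"az": 0},{"gripper": 0,"tx": -0.8,"ty": 0,"tz": 0,"ax": 0,"ay": 0,"az": 0},{"gripper": 0,"tx": -0.8,"ty": 0,"tz": 0,"ax": 0,"ay": 0,"az": 0},{"gripper": 0,"tx": -0.8,"ty": 0,"tz": 0,"ax": 0,"ay": 0,"az": 0},{"gripper": 0,"tx": -0.6,"ty": 0,"tz": 0,"ax": 0,"ay": 0,"az": 0},{"gripper": 0,"tx": 0,"ty": 0,"tz": 0,"ax": 0,"ay": 0,"az": 0},{"gripper": 0,"tx": 0,"ty": 0,"tz": 0,"ax": 0,"ay": 0,"az": 0}]}}

```text
t: 17.2
eef_pos: [0.4778, -0.2944, 0.2951]
ee_rot: [-0.702, 1.569, -0.118]
force: [-0.1, -0.1, -1.3]
width: 0.0136
```

Run:
```python
from h import *
s,im=grab('wrist','w12.png'); print(s['t'],s['width'],s['force']); rel([.467,-.005,.30],88,s)
for q in ('lens_center','handle_center'): print(q,finder.pinpoint(q,'wrist')[:1])
s,im=grab('side','s12.png')
for q in ('lens_center','handle_center'): print(q,finder.pinpoint(q,'side')[:1])
```

```text
17.2 0.013579701956717377 [-0.11582141 -0.11555071 -1.34549744]
now [ 0.4778 -0.2944  0.2951] jaw 33.46 tilt 0.12
shift units(tool) [-0.198  9.895  6.022] turn units [-9.09e+00  8.00e-03  1.90e-02]
lens_center [{'location': [427.6, 310.7], 'confidence': 0.95}]
handle_center [{'location': [272.6, 315.3], 'confidence': 0.87}]
lens_center [{'location': [255.0, 506.6], 'confidence': 0.55}]
handle_center [{'location': [268.7, 470.8], 'confidence': 0.9}]
```

View pics/w12.png

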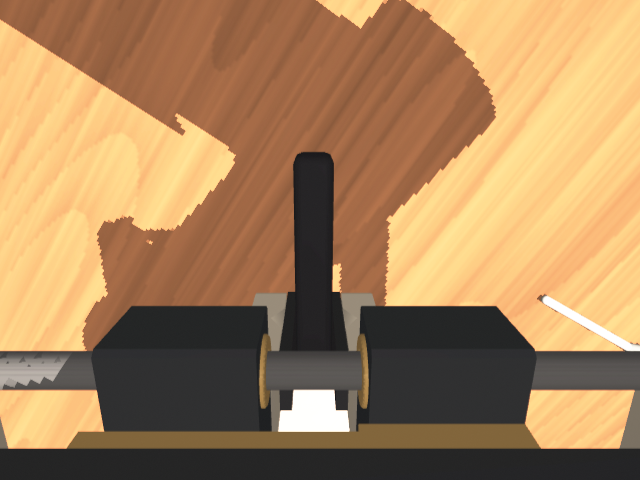

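View pics/s12.png

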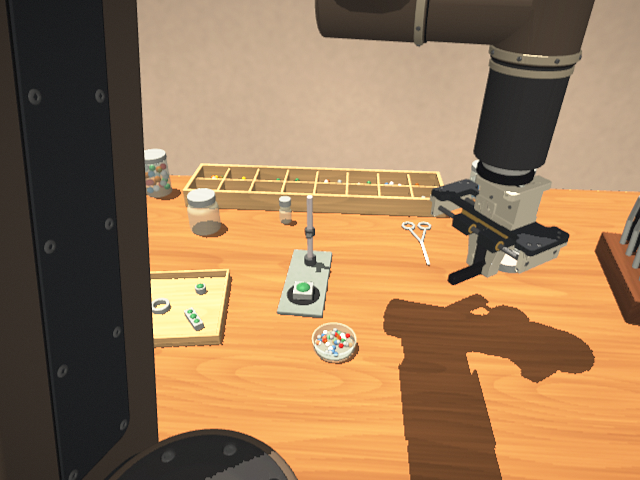

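Run:
```python
from h import *
c=optics.calibration('wrist');M=np.array(c['mount']);K=np.array([[c['fx'],0,c['cx']],[0,c['fy'],c['cy']],[0,0,1]])
def intool(rc,x):
    d=M[:3,:3]@np.linalg.inv(K)@[rc[1],rc[0],1]; return M[:3,3]+d*(x-M[0,3])/d[0]
for dx in (-.002,0,.002):
    l=intool((427.6,310.7),.1765+dx);h=intool((272.6,315.3),.1745+dx);print(l,h,np.linalg.norm(l-h))
```

```text
[ 0.1745     -0.05317732 -0.00174734] [1.72500000e-01 2.03439637e-02 1.59380030e-04] 0.07357319146669342
[ 0.1765     -0.05492834 -0.00176004] [1.74500000e-01 1.95335990e-02 1.71500396e-04] 0.07451383455622015
[ 0.1785     -0.05667937 -0.00177275] [0.1765     0.01872323 0.00018362] 0.07545448621034644
```

The loupe is held level; the lens sits at tool (0.1765, −0.055, −0.001), as expected. Turning it towards the stand.

Call:
{"op": "play_rows", "data": {"steps": [{"gripper": 0,"tx": 0,"ty": 0,"tz": 0,"ax": -0.45,"ay": 0,"az": 0},{"gripper": 0,"tx": 0,"ty": 0,"tz": 0,"ax": -0.9,"ay": 0,"az": 0},{"gripper": 0,"tx": 0,"ty": 0,"tz": 0,"ax": -0.9,"ay": 0,"az": 0},{"gripper": 0,"tx": 0,"ty": 0,"tz": 0,"ax": -0.9,"ay": 0,"az": 0},{"gripper": 0,"tx": 0,"ty": 0,"tz": 0,"ax": -0.9,"ay": 0,"az": 0},{"gripper": 0,"tx": 0,"ty": 0,"tz": 0,"ax": -0.9,"ay": 0,"az": 0},{"gripper": 0,"tx": 0,"ty": 0,"tz": 0,"ax": -0.9,"ay": 0,"az": 0},{"gripper": 0,"tx": 0,"ty": 0,"tz": 0,"ax": -0.9,"ay": 0,"az": 0},{"gripper": 0,"tx": 0,"ty": 0,"tz": 0,"ax": -0.9,"ay": 0,"az": 0},{"gripper": 0,"tx": 0,"ty": 0,"tz": 0,"ax": -0.9,"ay": 0,"az": 0},{"gripper": 0,"tx": 0,"ty": 0,"tz": 0,"ax": -0.54,"ay": 0,"az": 0},{"gripper": 0,"tx": 0,"ty": 0,"tz": 0,"ax": 0,"ay": 0,"az": 0},{"gripper": 0,"tx": 0,"ty": 0,"tz": 0,"ax": 0,"ay": 0,"az": 0}]}}

```text
t: 18.58
eef_pos: [0.4777, -0.2944, 0.2937]
ee_rot: [1.368, 1.57, 2.902]
force: [0.5, -0.3, -1.5]
width: 0.0136
```

Run:
```python
from h import *
rel([.4663,-.004,.285],88)
```

```text
now [ 0.4777 -0.2944  0.2937] jaw 87.89 tilt 0.05
shift units(tool) [ 0.351  0.885 11.592] turn units [-0.018  0.002 -0.008]
```

Call:
{"op": "play_rows", "data": {"steps": [{"gripper": 0,"tx": 0,"ty": 0.04,"tz": 0.4,"ax": 0,"ay": 0,"az": 0},{"gripper": 0,"tx": 0.03,"ty": 0.07,"tz": 0.9,"ax": 0,"ay": 0,"az": 0},{"gripper": 0,"tx": 0.03,"ty": 0.07,"tz": 0.9,"ax": 0,"ay": 0,"az": 0},{"gripper": 0,"tx": 0.03,"ty": 0.07,"tz": 0.9,"ax": 0,"ay": 0,"az": 0},{"gripper": 0,"tx": 0.03,"ty": 0.07,"tz": 0.9,"ax": 0,"ay": 0,"az": 0},{"gripper": 0,"tx": 0.03,"ty": 0.07,"tz": 0.9,"ax": 0,"ay": 0,"az": 0},{"gripper": 0,"tx": 0.03,"ty": 0.07,"tz": 0.9,"ax": 0,"ay": 0,"az": 0},{"gripper": 0,"tx": 0.03,"ty": 0.07,"tz": 0.9,"ax": 0,"ay": 0,"az": 0},{"gripper": 0,"tx": 0.03,"ty": 0.07,"tz": 0.9,"ax": 0,"ay": 0,"az": 0},{"gripper": 0,"tx": 0.03,"ty": 0.07,"tz": 0.9,"ax": 0,"ay": 0,"az": 0},{"gripper": 0,"tx": 0.03,"ty": 0.07,"tz": 0.9,"ax": 0,"ay": 0,"az": 0},{"gripper": 0,"tx": 0.03,"ty": 0.07,"tz": 0.9,"ax": 0,"ay": 0,"az": 0},{"gripper": 0,"tx": 0.03,"ty": 0.07,"tz": 0.8,"ax": 0,"ay": 0,"az": 0},{"gripper": 0,"tx": 0,"ty": 0.01,"tz": 0.49,"ax": 0,"ay": 0,"az": 0},{"gripper": 0,"tx": 0,"ty": 0,"tz": 0,"ax": 0,"ay": 0,"az": 0},{"gripper": 0,"tx": 0,"ty": 0,"tz": 0,"ax": 0,"ay": 0,"az": 0},{"gripper": 0,"tx": 0,"ty": 0,"tz": 0,"ax": 0,"ay": 0,"az": 0}]}}

```text
t: 20.0
eef_pos: [0.4654, -0.0042, 0.2851]
ee_rot: [1.803, 1.571, -2.945]
force: [0.1, 0.2, -1.4]
width: 0.0135
```

Run:
```python
from h import *
s,_=grab('side','s13.png')
rel([.4663,-.004,.2595],88,s)
im=cv2.imread('pics/s13.png');cv2.imwrite('pics/s13z.png',cv2.resize(im[180:320,220:390],None,fx=4,fy=4,interpolation=cv2.INTER_CUBIC))
for q in ('pointer_tip','lens_center','square_center'): print(q,finder.pinpoint(q,'side')[:1])
```

```text
now [ 0.4654 -0.0042  0.2851] jaw 87.99 tilt 0.01
shift units(tool) [ 1.025 -0.037  0.008] turn units [-0.002 -0.    -0.002]
pointer_tip []
lens_center [{'location': [248.3, 302.6], 'confidence': 0.56}]
square_center [{'location': [289.6, 302.6], 'confidence': 0.71}]
```

View pics/s13z.png

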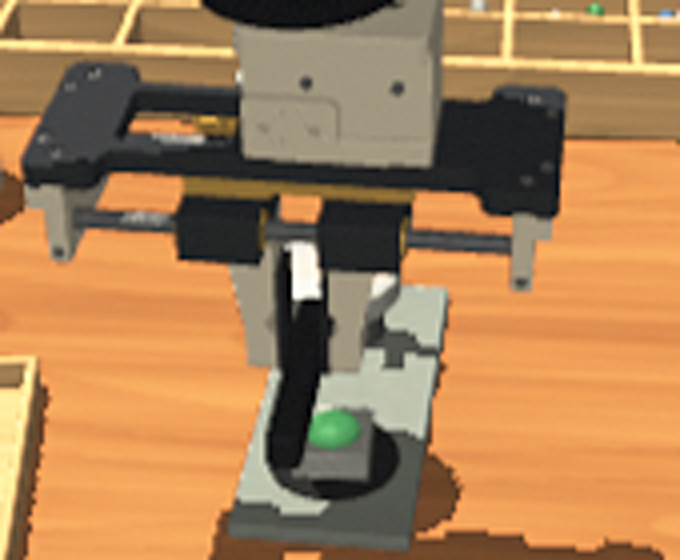

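The loupe is over the pad and setting, clear of the post. Lowering to pointer height.

Call:
{"op": "play_rows", "data": {"steps": [{"gripper": 0,"tx": 0.2,"ty": -0.03,"tz": 0,"ax": 0,"ay": 0,"az": 0},{"gripper": 0,"tx": 0.3,"ty": 0,"tz": 0,"ax": 0,"ay": 0,"az": 0},{"gripper": 0,"tx": 0.3,"ty": 0,"tz": 0,"ax": 0,"ay": 0,"az": 0},{"gripper": 0,"tx": 0.2,"ty": 0,"tz": 0,"ax": 0,"ay": 0,"az": 0},{"gripper": 0,"tx": 0,"ty": 0,"tz": 0,"ax": 0,"ay": 0,"az": 0},{"gripper": 0,"tx": 0,"ty": 0,"tz": 0,"ax": 0,"ay": 0,"az": 0},{"gripper": 0,"tx": 0,"ty": 0,"tz": 0,"ax": 0,"ay": 0,"az": 0},{"gripper": 0,"tx": 0,"ty": 0,"tz": 0,"ax": 0,"ay": 0,"az": 0}]}}

```text
t: 20.87
eef_pos: [0.4665, -0.004, 0.2604]
ee_rot: [-1.317, 1.57, 0.219]
force: [-0.9, -0.3, -1.5]
width: 0.0138
```

Run:
```python
from h import *
s,_=grab('wrist','w14.png'); W=R.from_euler('xyz',s['ee_rot']).as_matrix()
print(s['t'],s['eef_pos'],'lens est',s['eef_pos']+W@[.1765,-.055,-.001],s['width'],s['qd'])
for q in ('lens_center','handle_center','square_center','pointer_tip'): print(q,finder.pinpoint(q,'wrist')[:1])
grab('top','t14.png'); L=s['eef_pos']+W@[.1765,-.055,-.001]
for q in ('lens_center','square_center','pointer_tip'): print(q,finder.pinpoint(q,'top')[:1])
print('lens expected top',proj('top',L),'side',proj('side',L),'wrist',proj('wrist',L,s))
grab('side','s14.png')
for q in ('lens_center','pointer_tip','square_center'): print(q,finder.pinpoint(q,'side')[:1])
a=cv2.imread('pics/w14.png');b=cv2.imread('pics/t14.png');c=cv2.imread('pics/s14.png')
o=np.zeros((560,780,3),np.uint8)
o[:280,:374]=cv2.resize(a,(374,280)); o[:280,380:780]=cv2.resize(b[200:305,260:410],(400,280)); o[280:560,:400]=cv2.resize(c[180:320,220:420],(400,280))
o[280:560,400:780]=cv2.resize(b[215:285,290:385],(380,280)); cv2.imwrite('pics/c14.png',o)
```

```text
20.8667 [ 0.466545   -0.00404259  0.26038952] lens est [ 0.52155404 -0.00692808  0.08391309] 0.01376249005102966 [ 0.00071021 -0.00356997  0.00049646  0.00037972  0.0010172   0.00130602]
lens_center [{'location': [428.7, 314.8], 'confidence': 0.55}]
handle_center [{'location': [271.2, 314.0], 'confidence': 0.57}]
square_center []
pointer_tip [{'location': [194.5, 623.1], 'confidence': 0.37}]
lens_center []
square_center [{'location': [273.0, 254.1], 'confidence': 0.31}]
pointer_tip [{'location': [240.6, 333.6], 'confidence': 0.38}]
lens expected top [330.63282181 271.60477564] side [302.78633311 259.93831966] wrist [311.30640002 427.96722131]
lens_center [{'location': [259.5, 301.7], 'confidence': 0.92}]
pointer_tip []
square_center [{'location': [288.8, 303.8], 'confidence': 0.56}]
```

View pics/c14.png

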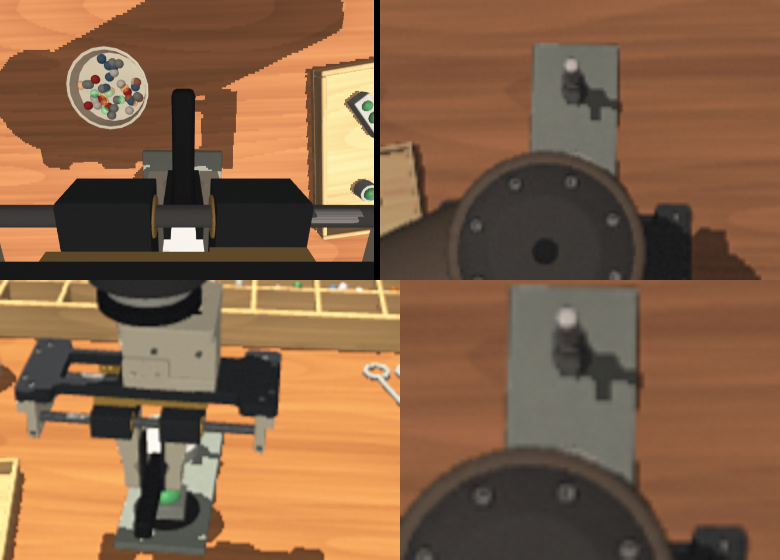

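Everything agrees: lens estimated at (0.5215, −0.0069, 0.084) against the setting at (0.5214, −0.0064) and pointer height of about 0.083. The loupe is clear of the stand and at rest, so I'm handing in.

```bash
python3 -c "
from h import *
print(job_done()); print(telemetry.get_state()['t'])"
```

```text
the job is handed in; nothing more can be done
None
the job is handed in; nothing more can be done
```

I set the square setting stone up on the rubber pad. The loupe, gripped by its handle near the balance point, is held level above it at about the pointer's height. I handed the job in at about 21 s of the 54 s; the program gave no verdict.

**Final checks**

| Check | Result |
|---|---|
| Setting on the pad | about 1 mm from the pad's middle in the wrist camera |
| Lens sideways of the setting | under 1 mm |
| Lens height | about 84 mm |
| Pointer height | about 83 mm (80–85 mm across readings) |
| Tool tilt | below 0.1° at the last reading, before the final 25 mm lowering |
| Arm | nearly at rest |

- **Lens position:** the lens figures come from the tool pose and the wrist camera. The side camera put the lens within about 1 pixel of that.
- **Bystanders:** nothing else on the bench looked moved in the last pictures.

**Disagreements and gaps**
- **Camera offset:** the top and side cameras differed from the wrist camera by up to 7 mm in the setting and pad positions. I used the wrist camera because its view matched the fingers.
- **Pointer height:** this comes mainly from the side picture, as the network was unsure of the tip (confidence at most 0.55). It did not find the tip in the last side picture. The top camera also could not see the lens or the setting under the arm at the end.
- **Placement force:** setting the block down pressed it on the pad with about 17 N before I eased off and let go.
- **Refused moves:** the first two move calls were refused because I left out some row values; nothing moved.

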